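Tighten the last manifold plug with the click wrench

ROBOT

A 6-joint arm with a two-finger parallel gripper is mounted at the origin on the work surface. World frame = base frame: x ahead of the robot, y to its left, z up, the work surface at z = 0. Lengths are in m, angles in rad, forces in N, time in s.
With the tool pointing down it reaches from about 0.35 to 0.975 m from the base axis. Payload 4.9 kg.
Tool frame: the origin (TCP) lies on the centre line of the jaws, within the pads' length; the fingertips stand manip.tcp_to_tips ahead of it and the grasp point (between the pads) lies 11 mm behind it (manip.tcp_to_tips is the distance from the TCP to the fingertips, in m); x points along the fingers, y is the direction in which the jaws open and shut, and the axes are right-handed (so a half turn about x gives the same grasp; the last joint's range is limited). The gripper opens to 85 mm and grips with 20 to 120 N. Pads are 22 mm wide; open, the fingers measure 114 mm over their backs; the gripper's body (76 mm by 85 mm) begins 54 mm behind the grasp point. The pads swing forward as they close: fully open they stand 13 mm farther back than shut.
Start: joints at [1.141, 0.053, 1.613, -0, 1.476, -0.119], TCP at [0.191, 0.595, 0.206] pointing down, gripper open.
Joint ranges: [-3.01, 3.01], [-1.01, 2.22], [0.06, 2.58], [-1.02, 4.17], [0.09, 2.62], [-3.14, 3.14]. Speed limits (rad/s): [2.57, 2.57, 3.14, 3.14, 3.14, 3.14].

INTERFACE

Orientations are given as a unit quaternion [w, x, y, z].
In Python, from plant import status, imaging, workorder, manip gives the robot as it stands.
- The arm moves only by the tool carry_out, never from a script. Its argument "moves" is one flat list of numbers, 5 for each row, row after row: the opening, from 0 (shut) to 1 (fully open), then the shift along the tool's x, y, z in cm, then the turn about the tool's x in rad. In form: [claw, tx, ty, tz, twist, claw, tx, ty, tz, twist, ...]. A call has 1 to 12 rows; each row is the pose to reach, as a shift and turn from the pose commanded when the call began, along the tool's axes at that moment; what a row does not reach only later rows make up. A row lasts 1/12 s, in which the tool goes at most 41.7 mm and 7.16 degrees, less where a joint would pass 70% of its speed; a pose out of reach is approached as far as the arm can. A call with a gripper value outside its range is refused whole. The fingers move at their own pace and stop on an object; the grip force is fixed at half the most. Time passes only in rows, so rows that repeat a pose let the fingers close. It gives the time, the measured TCP pose, the force and the opening at its end, in the units of the state.
- status.state(): the state, without advancing time (a new reading comes with each control period).
- imaging.grab_frame(name): name is "side" or "top" or "wrist"; returns the picture (400x640x3 uint8, red, green, blue); there is no depth.
- imaging.camera_info(name): a dict with "K" (3x3 intrinsics, pixels), "R" (3x3) and "t" (3): a world point X has camera coordinates R X + t. Camera axes: x right, y down, z forward; pixel columns grow to the right and rows downward; lengths in m; the calibration is good to about 2 mm. The wrist camera is an equidistant fisheye: a pixel r from the principal point sees the ray r / f radians off the axis. A picture is of the moment at which its call begins: read the wrist's pose just before it. camera_info takes no time and is no camera call; for the wrist camera it gives the pose at the moment of the call.
- workorder.job_done(): hands the job in, once; it reports no verdict.
The state is a dict: "time": time; "joint_pos": joint angles; "joint_vel": joint speeds; "joint_efforts": joint torques, N m; "tool_pos": TCP position; "tool_rot": TCP orientation; "contact_force": force on the tool from outside, world axes, zero at the start; "ft_torque": the same for the moment, N m; "gripper_width": opening from 0.0 (shut) to 1.0 (fully open).
Only numpy, scipy, OpenCV 4.12 (cv2) and the standard library are available. Lean on these libraries where they do the work, as an engineer would, in place of code of your own. Each camera call takes 0.05 s, during which the arm holds its last target.

TASK

Take the click wrench from its rest, put its socket fully down over the one hex plug that has no red paint stripe, without leaning hard on the plastic manifold, and tighten it clockwise until the wrench's hinge breaks over, then stop at once so the hinge is not forced to the end of its give. Let the handle straighten, lift the wrench off and lay it back in its rest; leave the jar, the tape reel and the brass nipple alone.

Things in the scene. Friction and masses are not known exactly. Their poses are not given: they have to be found in the camera images.
- wrench_grip (a point): Centre of the black rubber handle, half-way up, of a click torque wrench (300 mm long, 0.5 kg) lying level in its rest. x points along the wrench to its head, z up. The flat-sided handle (26 mm wide, 24 tall) runs from 75 mm behind this point to 55 mm ahead; then an 18 mm steel tube to the hinge 172 mm ahead. Socket axis 190 mm ahead, socket hanging down.
- wrench: The same wrench, handle part: same point and axes. Break-over comes at 2.2 N m about the plug's axis: about 12 N pulled sideways at this point if the hand does not twist the handle; a gripper that clamps the handle also passes on a twist, so the pull alone can be less.
- wrench_head: Wrench head. Origin on the upright hinge between handle and head, x away from the handle. The hinge is stiff and straight up to the set torque when tightening clockwise, then breaks over: the handle gives clockwise and the pull falls away, to a fifth over the next 0.23 rad; at 0.235 rad it meets its stop and the pull shoots up again. It springs straight when let back.
- socket_mouth (a point): Centre of the open lower end of the dark steel socket under the wrench head: 190 mm ahead of wrench_grip and 58 mm below when straight. x along the head, z up; the angle from wrench_grip's x to this x is the hinge's give. Socket 53 mm diameter outside, hexagonal inside (37.8 mm across flats, two flats square to x), 19 mm deep.
- plug_seat (a point): Brass hex plug without red paint, only run in by hand. Point: centre of its base, level with the top of the 60 mm plastic port on which the socket's mouth comes to rest. Hex 36 mm across flats, 12 mm high, then a 32.5 mm step 4 mm high. z up, x square to a flat, turning with the plug. Clockwise tightens: light drag (0.6 N m) for an unknown 0.3 to 0.75 rad, then it seats hard and stays.
- plug_flat (a point): Middle of the flat of that plug towards its own x, 18 mm out from its axis and 8 mm above plug_seat; turns with the plug.
- manifold: Dark grey plastic pipe manifold fixed to the bench, 320 mm long along its y, 90 mm wide, origin on the bench under its middle. Four upright ports on its centre line at y = -105, -35, 35, 105 mm, tops 70 mm above the bench, each with a brass hex plug. Three plugs are tight and have a red paint stripe; the one without can be in any port.
- rest_grip (a point): Fixed grey wrench rest: where wrench_grip belongs when the wrench lies in it (75 mm above the bench), x along the wrench towards its head. Two U-shaped saddles, open upwards, 14 mm long, 36 mm wide inside, flared tips up to 98 mm above the bench, 58 mm behind and 95 mm ahead of this point; between them the handle is free for the fingers.
- bin: Fixed blue stock bin of brass fittings, 200 by 120 by 75 mm, long along its x, origin under its centre. It stands on the other side of the manifold from the wrench rest.
- jar: Loose jar of sealant with a red cap, 60 mm diameter, 70 mm tall, origin under its centre; not to be touched.
- tape: Loose white reel of thread tape lying flat, 56 mm diameter, 20 mm tall, origin under its centre; not to be touched.
- nipple: Loose brass nipple standing upright, 44 mm over its hex, 50 mm tall, origin under its centre; not to be touched.

How it is judged:
On the way, in this order (a step that is already met when the one before it is completed fails the run):
1. the socket sits fully down over the plug without a stripe (z of socket_mouth in the frame of plug_seat below 0.004 m and horizontal distance between socket_mouth and plug_seat below 0.004 m), for 0.2 s.
2. with the socket on that plug, the wrench's hinge breaks over (handle bent more than 0.045 rad from the head) (angle between the x axis of wrench_grip and the x axis of socket_mouth, either way round above 0.045 rad and z of socket_mouth in the frame of plug_seat below 0.006 m and horizontal distance between socket_mouth and plug_seat below 0.005 m), for 0.05 s.
At the end, for the whole second after the job is handed in: The plug without a stripe has been turned in (its flat moved over 3 mm), and the wrench lies at rest in its rest: grip within 20 mm of its place, level within 0.1 rad, in line with the rest within 0.12 rad, its hinge straight within 0.03 rad (distance between wrench_grip and rest_grip below 0.02 m and angle between wrench_grip's own z axis and vertical below 0.1 rad and angle between the x axis of wrench_grip and the x axis of rest_grip, either way round below 0.12 rad and angle between the x axis of wrench_grip and the x axis of socket_mouth, either way round below 0.03 rad and linear speed of wrench below 0.02 m/s and distance of plug_flat from where it was at the start of the episode above 0.003 m); the robot touches nothing.
It fails at once if the hinge is forced to the end of its give (bent more than 0.245 rad): the plug is over-tightened (angle between the x axis of wrench_grip and the x axis of socket_mouth, either way round above 0.245 rad).
It fails at once if the manifold is pressed by the wrench with more than 45 N (contact force between wrench and manifold above 45 N).
It fails at once if the jar is moved more than 15 mm (distance of jar from where it was at the start of the episode above 0.015 m).
It fails at once if the tape reel is moved more than 15 mm (distance of tape from where it was at the start of the episode above 0.015 m).
It fails at once if the brass nipple is moved more than 15 mm (distance of nipple from where it was at the start of the episode above 0.015 m).
It also fails if it takes over 72 s, if anything falls off the work surface, if the arm or the gripper's body presses on something with over 40 N, if the wrist force passes 120 N, or if a joint passes its speed limit or range.

## Working session

There is one attempt and no reset: what is moved stays moved. The work goes in short steps, Python scripts to look and compute and a tool call to move; the robot and the scene stay as the last step left them, time stands still between calls to the robot, and variables do not carry over. Pictures are saved under pics/ and viewed, and the job is handed in when it is done.

Besides the shell and the picture viewer there is one more tool, called after "Call:" as name(argument=value, ...) on one line, values as JSON. carry_out: Moves the arm, as the interface text tells. Its arguments: {"type":"object","properties":{"moves":{"type":"array","items":{"type":"number"}}},"required":["moves"]}

```bash
ls; mkdir -p pics
python3 - <<'E'
from plant import status, imaging, workorder, manip
import cv2
print(status.state()); print(manip.tcp_to_tips, [a for a in dir(manip) if a[0]!='_'])
for n in("side","top","wrist"):
    i=imaging.camera_info(n); print(n,i)
    cv2.imwrite(f"pics/{n}0.png",imaging.grab_frame(n)[:,:,::-1])
E
```

```text
pics
{'time': 0.0, 'joint_pos': array([ 1.14099389e+00,  5.33543199e-02,  1.61430383e+00,  1.76002531e-05,
        1.47600397e+00, -1.19025318e-01]), 'joint_vel': array([-0.0001515 ,  0.00069742,  0.00029843,  0.0006018 ,  0.00029219,
        0.00081264]), 'joint_efforts': array([-3.39211583e-04, -3.93675399e+01, -3.70174885e+01, -1.57031764e-04,
        7.07405998e-03,  8.71844719e-06]), 'tool_pos': array([0.190848  , 0.59443383, 0.20425878]), 'tool_rot': array([ 0.69838249,  0.10873258,  0.69879095, -0.11013781]), 'contact_force': array([-0.42060936, -0.11507744,  0.07695012]), 'ft_torque': array([-0.00624103,  0.02979543,  0.03402631]), 'gripper_width': 0.9985226283512992}
0.008 ['IKError', 'tcp_to_tips']
side {'K': array([[396.73035977,   0.        , 318.30570379],
       [  0.        , 396.73035977, 201.68881821],
       [  0.        ,   0.        ,   1.        ]]), 'R': array([[-9.79956441e-01, -1.99211578e-01, -3.47227273e-04],
       [-1.00889138e-01,  4.97792676e-01, -8.61408053e-01],
       [ 1.71775305e-01, -8.44107339e-01, -5.07913423e-01]]), 't': array([0.56527096, 0.13899412, 0.87661137])}
top {'K': array([[473.98234069,   0.        , 310.20367831],
       [  0.        , 473.98234069, 198.48082659],
       [  0.        ,   0.        ,   1.        ]]), 'R': array([[-0.00194388, -0.99999633,  0.00188812],
       [-0.9844307 ,  0.00158176, -0.17576603],
       [ 0.17576239, -0.00220039, -0.98443016]]), 't': array([-0.01316398,  0.58060895,  1.01710464])}
wrist {'K': array([[309.70691629,   0.        , 319.36210332],
       [  0.        , 309.70691629, 198.00456425],
       [  0.        ,   0.        ,   1.        ]]), 'R': array([[ 0.30577657,  0.95210247, -0.00125592],
       [ 0.90473146, -0.29015152,  0.31188634],
       [ 0.29658335, -0.0965038 , -0.95011859]]), 't': array([-0.62576061, -0.03970659,  0.37919207])}
```

View pics/top0.png

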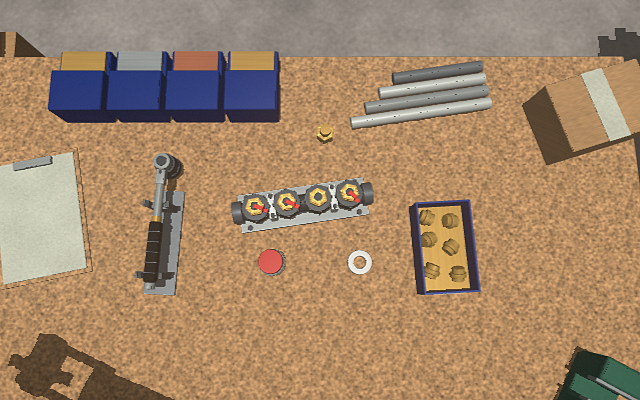

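View pics/side0.png

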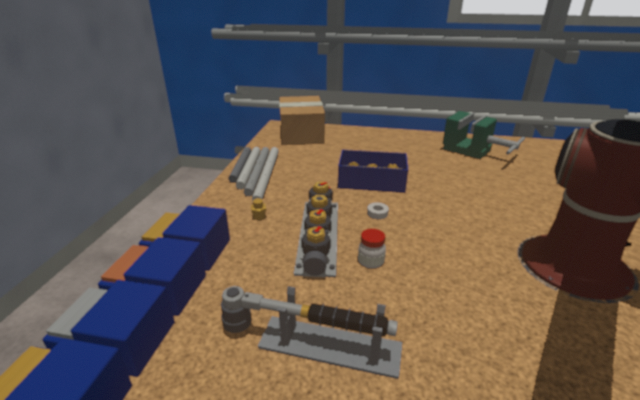

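View pics/wrist0.png

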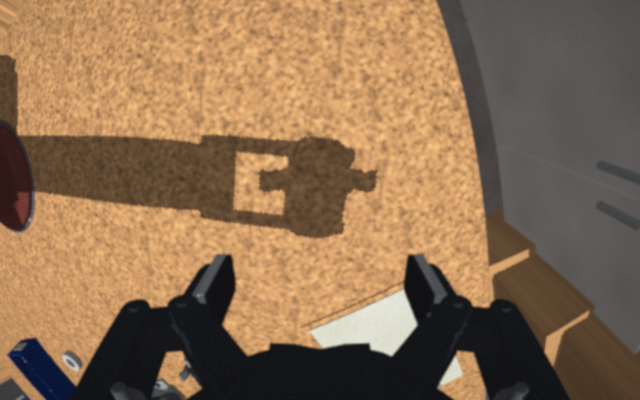

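```bash
cat > h.py <<'E'
import numpy as np, cv2
from plant import status, imaging, workorder, manip
from scipy.spatial.transform import Rotation as Ro
def rot(s): q=s['tool_rot']; return Ro.from_quat([q[1],q[2],q[3],q[0]]).as_matrix()
def ray(name,uv,i=None):
    i=i or imaging.camera_info(name); K=i['K']; u=(uv[0]-K[0,2])/K[0,0]; v=(uv[1]-K[1,2])/K[1,1]
    if name=='wrist':
        r=np.hypot(u,v); s=np.sin(r)/r if r>1e-9 else 1; d=np.array([u*s,v*s,np.cos(r)])
    else: d=np.array([u,v,1.])
    return -i['R'].T@i['t'], i['R'].T@d
def onz(name,uv,z,i=None):
    c,d=ray(name,uv,i); return c+d*(z-c[2])/d[2]
def proj(name,X,i=None):
    i=i or imaging.camera_info(name); p=i['R']@np.array(X)+i['t']; K=i['K']
    if name=='wrist':
        rr=np.hypot(p[0],p[1]); th=np.arctan2(rr,p[2]); a=np.array([p[0],p[1]])/rr*th
    else: a=p[:2]/p[2]
    return a*[K[0,0],K[1,1]]+K[:2,2]
E
python3 - <<'E'
from h import *
s=status.state(); print(rot(s).round(4))
f=lambda uv,z: print(uv,z,onz('top',uv,z).round(4))
for uv in[(255,207),(287,203),(318,197),(349,192)]: f(uv,.086)
f((271,261),.07);f((360,262),.02);f((325,133),.05);f((162,160),.1);f((153,251),.087);f((158,200),.084);f((445,247),.075)
im=imaging.grab_frame('top')
cv2.imwrite('pics/tz.png',cv2.resize(im[140:310,120:400,::-1],None,fx=2.85,fy=2.85,interpolation=cv2.INTER_CUBIC))
E
```

```text
[[-6.000e-04  3.058e-01  9.521e-01]
 [-1.400e-03  9.521e-01 -3.058e-01]
 [-1.000e+00 -1.500e-03 -2.000e-04]]
(255, 207) 0.086 [0.5558 0.1059 0.086 ]
(287, 203) 0.086 [0.5645 0.0364 0.086 ]
(318, 197) 0.086 [ 0.5777 -0.0311  0.086 ]
(349, 192) 0.086 [ 0.5887 -0.099   0.086 ]
(271, 261) 0.07 [0.44   0.0709 0.07  ]
(360, 262) 0.02 [ 0.4397 -0.1269  0.02  ]
(325, 133) 0.05 [ 0.7348 -0.0487  0.05  ]
(162, 160) 0.1 [0.6577 0.3089 0.1   ]
(153, 251) 0.087 [0.4609 0.3217 0.087 ]
(158, 200) 0.084 [0.5719 0.318  0.084 ]
(445, 247) 0.075 [ 0.4692 -0.3058  0.075 ]
```

View pics/tz.png

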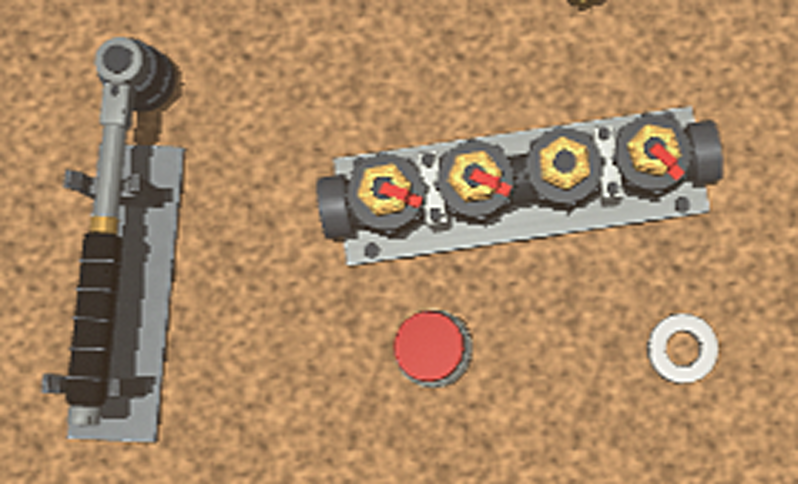

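Run:
```python
from h import *
s=status.state(); R=rot(s); p=s['tool_pos']; i=imaging.camera_info('wrist')
c=-i['R'].T@i['t']; print('cam in tool (m)',(R.T@(c-p)).round(4)); print('fwd in tool',(R.T@i['R'][2]).round(4))
# fit wrench axis from dark handle mask in top
im=imaging.grab_frame('top'); m=(im.max(2)<60).astype(np.uint8); m[:, :130]=0; m[:,185:]=0; m[:210]=0; m[300:]=0
m=cv2.morphologyEx(m,cv2.MORPH_OPEN,np.ones((3,3)))
n,l,st,ce=cv2.connectedComponentsWithStats(m); print(st,ce)
for z in (.06,.075): 
  print(onz('top',(162,160),.1), onz('top',(157,222),.087),onz('top',(151,281),.087))
# planned cam spot: target tool orient same
for tgt in ([.578,-.031,.086],[.468,.321,.087]):
  P=np.array(tgt)
  # want camera ray to hit target along forward, camera height .30
  co=R@(R.T@(c-p)); f=i['R'][2]; h=.24
  C=P-f*(h/-f[2]); T=C-co; print('tool target',T.round(4),'shift tool cm',(100*R.T@(T-p)).round(1))
```

```text
cam in tool (m) [-0.1675  0.0015 -0.0805]
fwd in tool [9.500e-01 7.000e-04 3.121e-01]
[[     0      0    640    400 255797]
 [   159    223      4      8     27]
 [   156    232      6      9     42]
 [   148    238      3      3      9]
 [   155    243      6      9     36]
 [   155    253      5      9     31]
 [   155    263      4     10     33]
 [   153    274      4      8     25]] [[319.62883849 199.45976692]
 [160.22222222 226.33333333]
 [158.64285714 235.61904762]
 [149.         239.        ]
 [157.75       247.25      ]
 [157.16129032 257.25806452]
 [156.18181818 267.18181818]
 [154.68       277.56      ]]
[0.6576726  0.30892362 0.1       ] [0.52321617 0.31655606 0.087     ] [0.39780662 0.32233827 0.087     ]
[0.6576726  0.30892362 0.1       ] [0.52321617 0.31655606 0.087     ] [0.39780662 0.32233827 0.087     ]
tool target [ 0.5791 -0.033   0.1585] shift tool cm [  4.7 -47.9  56.2]
tool target [0.4691 0.319  0.1595] shift tool cm [  4.5 -17.7  34.9]
```

Call:
carry_out(moves=[1, 0, -2.5, 3, -0.05, 1, 0, -5, 6, -0.1, 1, 0, -7.5, 9, -0.15, 1, 0, -10, 12, -0.2, 1, 0, -12.5, 15, -0.26, 1, 0, -15, 18, -0.26, 1, 0, -17.5, 21, -0.26, 1, 0, -20, 24, -0.26, 1, 0, -22.5, 27, -0.26, 1, 0, -25, 30, -0.26, 1, 0, -27.5, 33, -0.26, 1, 0, -30, 36, -0.26])

```text
time: 1.25
tool_pos: [0.4427, 0.1975, 0.2057]
tool_rot: [0.707, 0.018, 0.707, -0.018]
contact_force: [-0.6, 1.4, 1.1]
gripper_width: 0.999
```

```bash
cat > go.py <<'E'
import sys
from h import *
T=np.array([float(a) for a in sys.argv[1:4]]); s=status.state(); R=rot(s)
print(s['time'],s['tool_pos'].round(4),'jaw',np.degrees(np.arctan2(R[1,1],R[0,1])).round(2),s['joint_pos'].round(2),'F',s['contact_force'].round(2),'M',s['ft_torque'].round(2),s['gripper_width'].round(3)); print('tilt',R[:,0].round(4),'shift cm',(100*R.T@(T-s['tool_pos'])).round(2))
E
python3 go.py .579 -.033 .20
```

```text
Traceback (most recent call last):
  File "go.py", line 4, in <module>
    print(s['time'],s['tool_pos'].round(4),'jaw',np.degrees(np.arctan2(R[1,1],R[0,1])).round(2),s['joint_pos'].round(2),'F',s['contact_force'].round(2),'M',s['ft_torque'].round(2),s['gripper_width'].round(3)); print('tilt',R[:,0].round(4),'shift cm',(100*R.T@(T-s['tool_pos'])).round(2))
                                                                                                                                                                                    ^^^^^^^^^^^^^^^^^^^^^^^^
AttributeError: 'float' object has no attribute 'round'
```

```bash
sed -i "s/,s\['gripper_width'\].round(3)/,round(float(s['gripper_width']),3)/" go.py
python3 go.py .579 -.033 .20
```

```text
1.25 [0.4427 0.1975 0.2057] jaw 87.09 [ 0.27 -0.29  1.93  0.    1.51 -1.25] F [-0.55  1.41  1.09] M [ 0.01 -0.05 -0.01] 0.999
tilt [ 7.e-04  3.e-04 -1.e+00] shift cm [  0.57 -22.33  14.78]
```

Call:
carry_out(moves=[1, 0, -3, 2, 0, 1, 0, -6, 4, 0, 1, 0, -9, 6, 0, 1, 0, -12, 8, 0, 1, 0, -15, 10, 0, 1, 0, -18, 12, 0, 1, 0, -20.5, 13.6, 0, 1, 0, -22, 14.5, 0, 1, 0, -22, 14.5, 0, 1, 0, -22, 14.5, 0])

```text
time: 2.08
tool_pos: [0.5756, -0.0279, 0.2052]
tool_rot: [0.707, 0.019, 0.707, -0.018]
contact_force: [0.4, 0.2, -1.2]
gripper_width: 0.998
```

```bash
python3 go.py .579 -.033 .20
python3 - <<'E'
from h import *
i=imaging.camera_info('wrist'); im=imaging.grab_frame('wrist'); np.savez('plug.npz',im=im,**i)
cv2.imwrite('pics/w1.png',im[:,:,::-1])
print([proj('wrist',X,i).round(1) for X in([.578,-.031,.086],[.5645,.036,.086])])
E
```

```text
2.0833 [ 0.5756 -0.0279  0.2052] jaw 87.03 [-0.18 -0.06  1.73  0.    1.48 -1.7 ] F [ 0.44  0.2  -1.21] M [-0.03  0.   -0.01] 0.998
tilt [-1.e-03  8.e-04 -1.e+00] shift cm [ 0.52 -0.5   0.36]
[array([314.3, 186.7]), array([383.1, 170. ])]
```

View pics/w1.png

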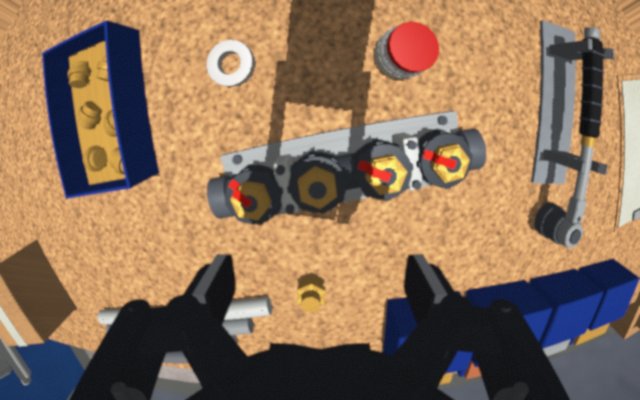

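Call:
carry_out(moves=[1, 3, -0.5, 0.3, 0, 1, 6, -0.5, 0.3, 0, 1, 7, -0.5, 0.3, 0, 1, 7.5, -0.5, 0.3, 0, 1, 7.5, -0.5, 0.3, 0, 1, 7.5, -0.5, 0.3, 0])

```text
time: 2.63
tool_pos: [0.5791, -0.0323, 0.1319]
tool_rot: [0.708, 0.018, 0.706, -0.018]
contact_force: [0.5, -0.0, 0.2]
gripper_width: 1.001
```

```bash
python3 go.py .579 -.033 .20
python3 - <<'E'
from h import *
i=imaging.camera_info('wrist'); im=imaging.grab_frame('wrist'); np.savez('plug2.npz',im=im,**i)
c=proj('wrist',[.578,-.031,.086],i); print(c)
x,y=c.round().astype(int); x0,y0=x-60,y-50
cr=im[y0:y0+100,x0:x0+120]; cr=cv2.convertScaleAbs(cr,alpha=1.8)
cv2.imwrite('pics/w2.png',cv2.resize(cr[:,:,::-1],None,fx=6,fy=6,interpolation=cv2.INTER_CUBIC)); print(x0,y0)
E
```

```text
2.6333 [ 0.5791 -0.0323  0.1319] jaw 87.15 [-0.18  0.    1.79  0.    1.35 -1.71] F [ 0.45 -0.01  0.22] M [0.04 0.05 0.03] 1.001
tilt [ 1.8e-03 -2.0e-04 -1.0e+00] shift cm [-6.81 -0.07  0.  ]
[318.78497033 209.27446176]
259 159
```

View pics/w2.png

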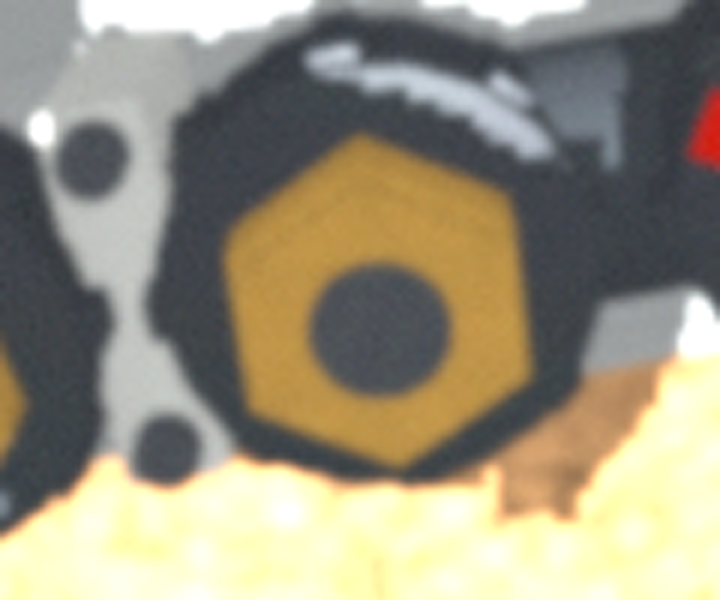

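Run:
```python
from h import *
d=np.load('plug2.npz'); im=d['im']; i={k:d[k] for k in 'KRt'}
hsv=cv2.cvtColor(im,cv2.COLOR_RGB2HSV); m=cv2.inRange(hsv,(12,110,60),(28,255,255))
m[:150]=0;m[250:]=0;m[:,:290]=0;m[:,360:]=0
# shadowed brass: V limited vs bench
n,l,st,ce=cv2.connectedComponentsWithStats(m); k=1+np.argmax(st[1:,4]); print(st[k],ce[k])
cs,h=cv2.findContours((l==k).astype(np.uint8),cv2.RETR_CCOMP,cv2.CHAIN_APPROX_NONE)
for c,hh in zip(cs,h[0]):
  if len(c)<20: continue
  hole=hh[3]>=0
  print('hole' if hole else 'outer',len(c))
  if hole:
    e=cv2.fitEllipse(c); print(e, onz('wrist',e[0],.086,i).round(4),onz('wrist',e[0],.082,i).round(4))
  else:
    a=cv2.approxPolyDP(c,4,True)[:,0]; 
    for p in a: print(p, onz('wrist',p,.082,i).round(4)[:2],onz('wrist',p,.070,i).round(4)[:2])
s=status.state()
C=[(362,135),(512,195),(533,378),(402,468),(248,410),(225,245)]
W=[]
for q,z in zip(C,[.07,.07,.082,.082,.082,.07]):
  p=(259+(q[0]+.5)/6-.5,159+(q[1]+.5)/6-.5); w=onz('wrist',p,z,i)[:2]; W.append(w); print(q,w.round(4))
W=np.array(W); print('mean',W.mean(0)); v=W-W.mean(0); print('r',np.hypot(*v.T).round(4),'ang mod60',(np.degrees(np.arctan2(v[:,1],v[:,0]))%60).round(1))
c=-i['R'].T@i['t']; print('cam',c)
```

```text
[ 297  182   50   55 1646] [321.64034022 207.87545565]
outer 150
[318 182] [ 0.5583 -0.0306] [ 0.5616 -0.0308]
[297 198] [ 0.5698 -0.0467] [ 0.5737 -0.0478]
[302 228] [ 0.5942 -0.0447] [ 0.5994 -0.0457]
[325 236] [ 0.6018 -0.0274] [ 0.6075 -0.0274]
[346 222] [ 0.5909 -0.0109] [ 0.596 -0.01 ]
[342 191] [ 0.5661 -0.0133] [ 0.5698 -0.0126]
hole 69
((321.77001953125, 213.55035400390625), (23.49195671081543, 25.042551040649414), 92.89696502685547) [ 0.5815 -0.029   0.086 ] [ 0.583 -0.029  0.082]
(362, 135) [ 0.5609 -0.0301]
(512, 195) [ 0.5699 -0.0111]
(533, 378) [ 0.5906 -0.0098]
(402, 468) [ 0.6023 -0.027 ]
(248, 410) [ 0.5932 -0.0462]
(225, 245) [ 0.5749 -0.0486]
mean [ 0.58196511 -0.02879895]
r [0.0211 0.0214 0.0209 0.0204 0.0207 0.0211] ang mod60 [ 3.4  4.3  5.6  5.2  2.7 10.3]
cam [ 0.4988646  -0.0267577   0.29927858]
```

Call:
carry_out(moves=[1, -3, 0, 0, 0, 1, -5, 2.8, -0.3, 0, 1, -7, 6, -0.6, 0, 1, -7, 9.5, -1, 0, 1, -7, 13, -1.5, 0, 1, -7, 17, -2, 0, 1, -7, 21, -2.5, 0, 1, -7, 25, -3, 0, 1, -7, 29, -3.5, 0, 1, -7, 32.5, -3.7, 0, 1, -7, 34.6, -3.7, 0, 1, -7, 34.6, -3.7, 0])

```text
time: 3.68
tool_pos: [0.5592, 0.319, 0.2028]
tool_rot: [0.708, 0.017, 0.706, -0.015]
contact_force: [0.2, -0.3, 0.1]
gripper_width: 1.001
```

```bash
python3 - <<'E'
from h import *
i=imaging.camera_info('wrist'); im=imaging.grab_frame('wrist'); np.savez('wr.npz',im=im,**i)
cv2.imwrite('pics/w3.png',im[:,:,::-1])
E
python3 go.py .56 .315 .2
```

```text
3.7333 [0.5594 0.3169 0.2026] jaw 87.28 [ 0.4   0.09  1.57 -0.    1.47 -1.12] F [-0.88  0.37  0.72] M [-0.04  0.    0.01] 0.999
tilt [ 0.0028  0.0011 -1.    ] shift cm [ 0.26 -0.18  0.06]
```

View pics/w3.png

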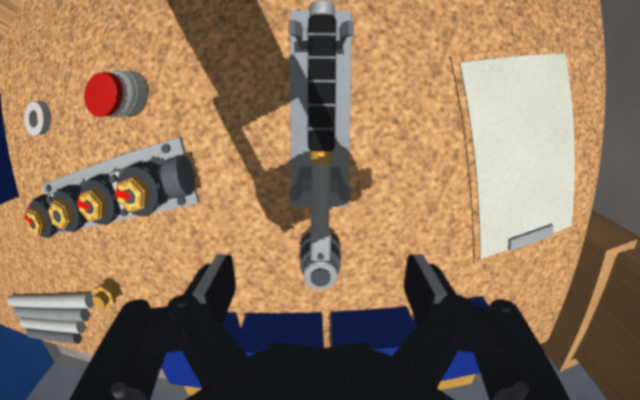

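Run:
```python
from h import *
d=np.load('wr.npz'); im=d['im']
a=cv2.resize(im[0:170,280:365,::-1],None,fx=3.5,fy=3.5,interpolation=cv2.INTER_CUBIC)
b=cv2.resize(im[215:300,280:360,::-1],None,fx=5,fy=5,interpolation=cv2.INTER_CUBIC)
H=max(a.shape[0],b.shape[0]); o=np.zeros((H,a.shape[1]+b.shape[1]+5,3),np.uint8); o[:a.shape[0],:a.shape[1]]=a; o[:b.shape[0],-b.shape[1]:]=b
cv2.imwrite('pics/w4.png',o); print(a.shape,b.shape)
```

```text
(595, 298, 3) (425, 400, 3)
```

View pics/w4.png

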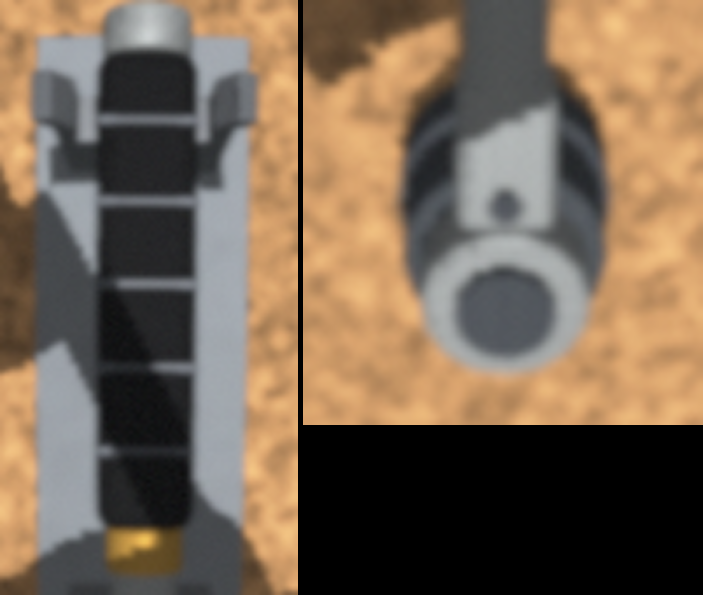

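Run:
```python
from h import *
d=np.load('wr.npz'); i={k:d[k] for k in 'KRt'}
for z in(.08,.085,.09,.095,.1):
  a=onz('wrist',(320,276.2),z,i);b=onz('wrist',(320,255.6),z,i); print(z,a.round(4),b.round(4),np.linalg.norm(a-b).round(4))
F=onz('wrist',(321.6,150.2),.087,i);Rr=onz('wrist',(321.9,13.9),.087,i); print(F,Rr,np.linalg.norm(F-Rr))
F2=onz('wrist',(321.6,150.2),.08,i);Rr2=onz('wrist',(321.9,13.9),.08,i); print(F2,Rr2,np.linalg.norm(F2-Rr2))
# lines on handle
for y in(119,201,285,368,451): print(onz('wrist',(321.7,(y+.5)/3.5-.5),.087,i).round(4))
s=status.state();print(-i['R'].T@i['t'])
a=onz('wrist',(320,276.2),.09,i)
u=a-F;print('heading',np.degrees(np.arctan2(u[1],u[0])))
```

```text
0.08 [0.6658 0.317  0.08  ] [0.6396 0.3182 0.08  ] 0.0262
0.085 [0.6625 0.3171 0.085 ] [0.6368 0.3183 0.085 ] 0.0258
0.09 [0.6593 0.3172 0.09  ] [0.634  0.3184 0.09  ] 0.0253
0.095 [0.6561 0.3173 0.095 ] [0.6312 0.3185 0.095 ] 0.0249
0.1 [0.6529 0.3175 0.1   ] [0.6285 0.3186 0.1   ] 0.0244
[0.52629016 0.32473219 0.087     ] [0.39941563 0.33076511 0.087     ] 0.12701788024293542
[0.52746664 0.32475501 0.08      ] [0.39745455 0.33093712 0.08      ] 0.1301589845149374
[0.4185 0.3297 0.087 ]
[0.4406 0.3287 0.087 ]
[0.4627 0.3277 0.087 ]
[0.4844 0.3267 0.087 ]
[0.5061 0.3257 0.087 ]
[0.47871639 0.3238094  0.37006133]
heading -3.2312512051888898
```

```bash
python3 - <<'E'
from h import *
i=imaging.camera_info('wrist'); im=imaging.grab_frame('wrist'); np.savez('wr2.npz',im=im,**i)
def ana(im,i):
  g=im.max(2); m=((g<62)).astype(np.uint8); m[:, :300]=0;m[:,345:]=0;m[160:]=0
  for y in(30,50,100,140):
    xs=np.where(m[y])[0]; print(y,xs.min() if len(xs) else None,xs.max() if len(xs) else None, onz('wrist',((xs.min()+xs.max())/2,y),.087,i).round(4) if len(xs) else '')
ana(im,i)
d=np.load('wr.npz'); print(np.abs(d['im'].astype(int)-im).mean())
a=cv2.resize(im[0:170,280:365,::-1],None,fx=3.5,fy=3.5,interpolation=cv2.INTER_CUBIC)
b=cv2.resize(im[215:300,280:360,::-1],None,fx=5,fy=5,interpolation=cv2.INTER_CUBIC)
o=np.zeros((595,703,3),np.uint8); o[:a.shape[0],:a.shape[1]]=a; o[:b.shape[0],-b.shape[1]:]=b
cv2.imwrite('pics/w5.png',o)
t=imaging.grab_frame('top'); cv2.imwrite('pics/t2.png',cv2.resize(t[130:310,100:240,::-1],None,fx=4,fy=3.3*4/3.3,interpolation=cv2.INTER_CUBIC)[:, :])
E
python3 go.py .56 .315 .2
```

```text
30 311 337 [0.4154 0.3297 0.087 ]
50 310 338 [0.4343 0.3288 0.087 ]
100 310 336 [0.4803 0.3258 0.087 ]
140 312 336 [0.517 0.325 0.087]
5.934692708333333
3.8333 [0.5596 0.3145 0.2019] jaw 87.1 [ 0.4   0.09  1.58 -0.    1.47 -1.12] F [0.54 0.5  0.46] M [ 0.05 -0.04  0.02] 0.997
tilt [ 1.9e-03  3.0e-04 -1.0e+00] shift cm [0.19 0.06 0.03]
```

View pics/w5.png

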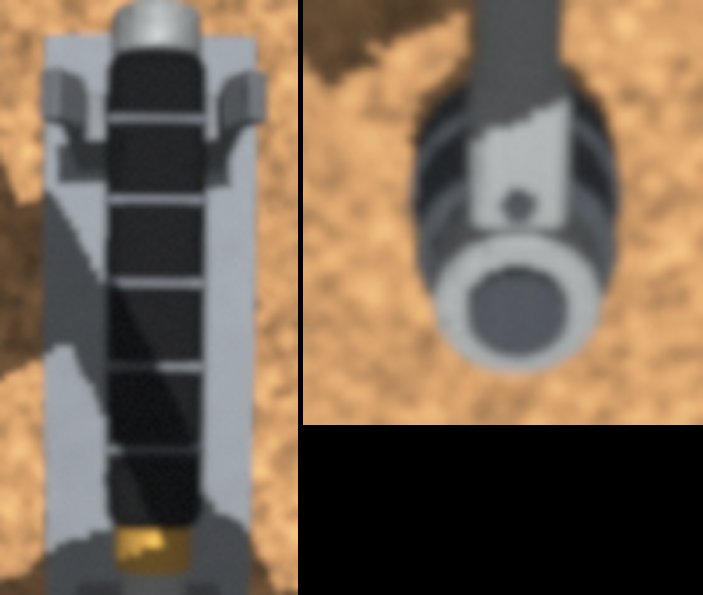

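View pics/t2.png

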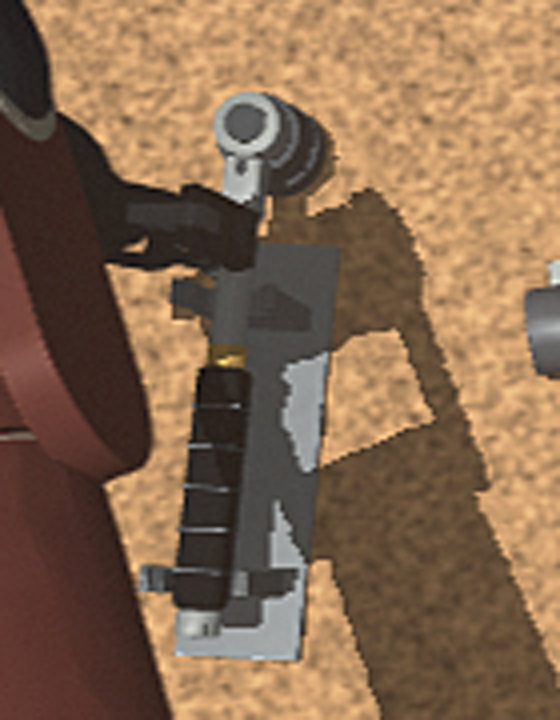

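Run:
```python
from h import *
d=np.load('wr2.npz'); i={k:d[k] for k in 'KRt'}
w=lambda X,Y:(280+(X+.5)/3.5-.5,(Y+.5)/3.5-.5)
t=lambda X,Y:(100+(X+.5)/4-.5,130+(Y+.5)/4-.5)
print('mid line wrist',onz('wrist',w(155.5,283),.087,i).round(4),'top',onz('top',t(208,488),.087).round(4))
print('front',onz('wrist',w(154,526),.087,i).round(4),'top',onz('top',t(227,367),.087).round(4))
print('line1',onz('wrist',w(156,119),.087,i).round(4),'top',onz('top',t(200,570),.087).round(4))
for z in (.085,.09,.095,.1):
  hw=onz('wrist',(280+(518-303+.5)/5-.5,215+308.5/5-.5),z,i); print(z,hw.round(4),onz('top',t(247,124),z).round(4))
  pw=onz('wrist',(280+(518-303+.5)/5-.5,215+205.5/5-.5),z,i);pt=onz('top',t(241,166),z); print('  pin',pw.round(4),pt.round(4))
im=imaging.grab_frame('side'); cv2.imwrite('pics/s2.png',cv2.resize(im[150:390,200:440,::-1],None,fx=2.5,fy=2.5,interpolation=cv2.INTER_CUBIC))
```

```text
mid line wrist [0.4625 0.3276 0.087 ] top [0.4596 0.3245 0.087 ]
front [0.5263 0.3243 0.087 ] top [0.5246 0.318  0.087 ]
line1 [0.4189 0.3297 0.087 ] top [0.4163 0.3263 0.087 ]
0.085 [0.6627 0.3174 0.085 ] [0.6602 0.315  0.085 ]
  pin [0.6369 0.3185 0.085 ] [0.6364 0.3171 0.085 ]
0.09 [0.6595 0.3175 0.09  ] [0.6589 0.3134 0.09  ]
  pin [0.6342 0.3185 0.09  ] [0.6352 0.3154 0.09  ]
0.095 [0.6562 0.3175 0.095 ] [0.6576 0.3118 0.095 ]
  pin [0.6314 0.3186 0.095 ] [0.634  0.3138 0.095 ]
0.1 [0.653  0.3176 0.1   ] [0.6563 0.3102 0.1   ]
  pin [0.6286 0.3187 0.1   ] [0.6328 0.3122 0.1   ]
```

View pics/s2.png

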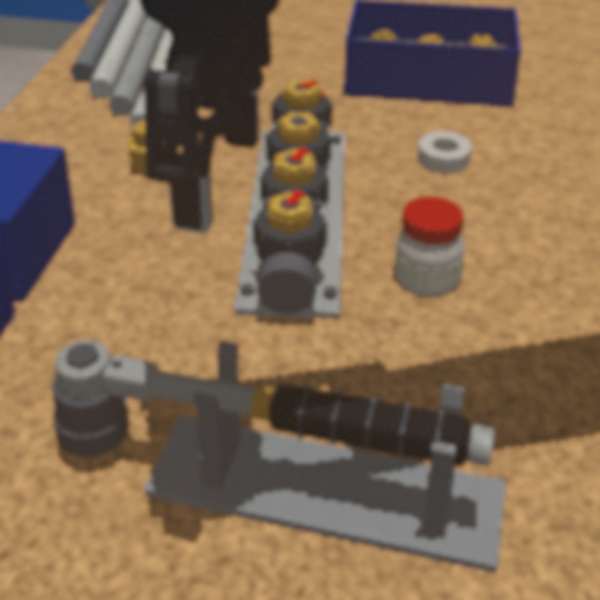

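Call:
carry_out(moves=[1, 0, 0.3, -3, 0, 1, 0, 0.6, -6, 0, 1, 0, 0.8, -8, 0, 1, 1.5, 0.8, -8.7, 0, 1, 4, 0.8, -8.7, 0, 1, 6, 0.8, -8.7, 0, 1, 7, 0.8, -8.7, 0, 1, 7, 0.8, -8.7, 0])

```text
time: 4.55
tool_pos: [0.4713, 0.325, 0.1277]
tool_rot: [0.705, 0.018, 0.708, -0.019]
contact_force: [0.4, -0.4, -0.3]
gripper_width: 0.997
```

```bash
python3 go.py .4725 .3271 .064
python3 - <<'E'
from h import *
cv2.imwrite('pics/w6.png',imaging.grab_frame('wrist')[:,:,::-1])
E
```

```text
4.55 [0.4713 0.325  0.1277] jaw 86.99 [ 0.47 -0.01  1.81 -0.    1.35 -1.04] F [ 0.42 -0.37 -0.32] M [ 0.01 -0.   -0.  ] 0.997
tilt [-0.0044 -0.0025 -1.    ] shift cm [6.37 0.23 0.14]
```

View pics/w6.png

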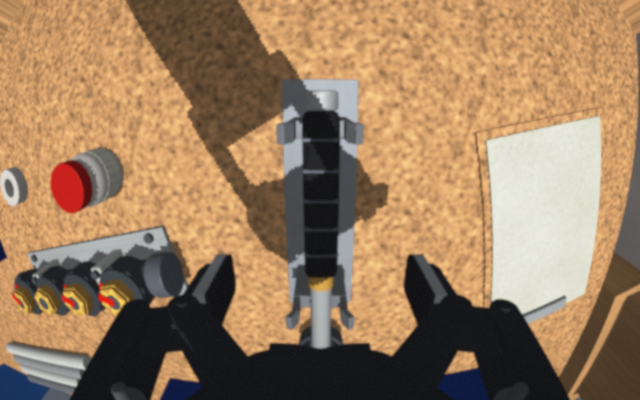

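Call:
carry_out(moves=[1, 2, 0.2, 0.1, 0, 1, 4, 0.2, 0.1, 0, 1, 5.5, 0.2, 0.1, 0, 1, 6.4, 0.2, 0.1, 0, 1, 6.4, 0.2, 0.1, 0, 0, 6.4, 0.2, 0.1, 0, 0, 6.4, 0.2, 0.1, 0, 0, 6.4, 0.2, 0.1, 0, 0, 6.4, 0.2, 0.1, 0, 0, 6.4, 0.2, 0.1, 0, 0, 6.4, 0.2, 0.1, 0, 0, 6.4, 0.2, 0.1, 0])

```text
time: 5.6
tool_pos: [0.4738, 0.329, 0.0667]
tool_rot: [0.707, 0.018, 0.707, -0.018]
contact_force: [-0.6, -0.4, 0.1]
gripper_width: 0.009
```

```bash
python3 go.py .4725 .3271 .20
python3 - <<'E'
from h import *
im=imaging.grab_frame('side'); cv2.imwrite('pics/s3.png',cv2.resize(im[150:390,200:440,::-1],None,fx=2.5,fy=2.5,interpolation=cv2.INTER_CUBIC))
E
```

```text
5.6 [0.4738 0.329  0.0667] jaw 87.09 [ 0.48  0.06  1.84  0.    1.23 -1.04] F [-0.57 -0.39  0.15] M [ 0.04 -0.02 -0.04] 0.009
tilt [ 3.e-04  2.e-04 -1.e+00] shift cm [-13.33  -0.19  -0.12]
```

View pics/s3.png

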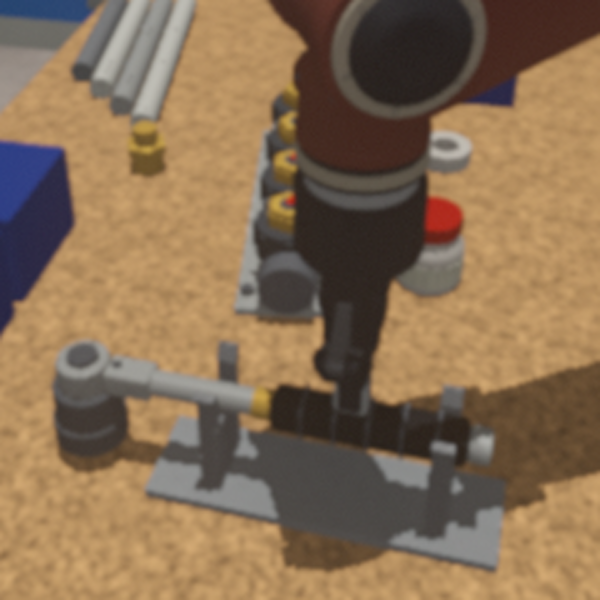

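Run:
```python
from h import *
print(status.state()['gripper_width'])
cv2.imwrite('pics/w7.png',imaging.grab_frame('wrist')[:,:,::-1])
t=imaging.grab_frame('top'); cv2.imwrite('pics/t3.png',cv2.resize(t[130:310,100:240,::-1],None,fx=3.3,fy=3.3,interpolation=cv2.INTER_CUBIC))
```

```text
0.0020229753844721726
```

View pics/w7.png

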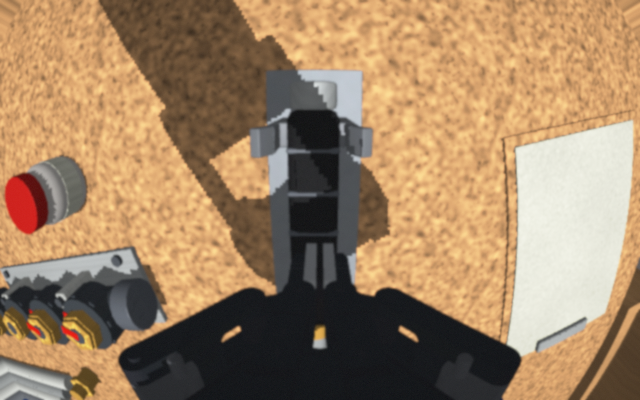

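View pics/t3.png

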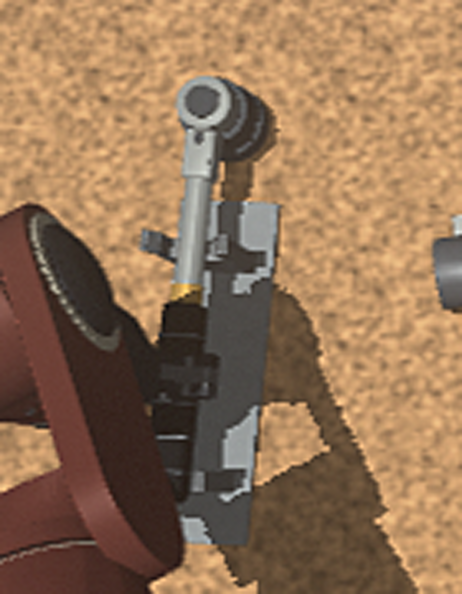

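Run:
```python
from h import *
s=status.state(); p=s['tool_pos']; print(p,s['joint_pos'])
for dz in(-.008,0,.011,.03): 
  q=proj('side',p+[0,0,dz]); print(dz,q.round(1),((q-[200,150])*2.5).round(0))
for X in([.4725,.3271,.087],[.4725,.3271,.063],[.5263,.3243,.087],[.5263,.3243,.063]):
  q=proj('side',X);print(X,((q-[200,150])*2.5).round(0))
im=imaging.grab_frame('side'); cv2.imwrite('pics/s4.png',cv2.resize(im[270:360,290:400,::-1],None,fx=7,fy=6.5,interpolation=cv2.INTER_CUBIC))
```

```text
[0.47370698 0.32889238 0.06650438] [ 4.77872009e-01  6.52429184e-02  1.84200850e+00 -1.73101039e-05
  1.23438670e+00 -1.04220739e+00]
-0.008 [340.  326.4] [350. 441.]
0 [340.1 323. ] [350. 432.]
0.011 [340.3 318.1] [351. 420.]
0.03 [340.6 309.6] [352. 399.]
[0.4725, 0.3271, 0.087] [353. 408.]
[0.4725, 0.3271, 0.063] [352. 434.]
[0.5263, 0.3243, 0.087] [273. 393.]
[0.5263, 0.3243, 0.063] [273. 419.]
```

View pics/s4.png

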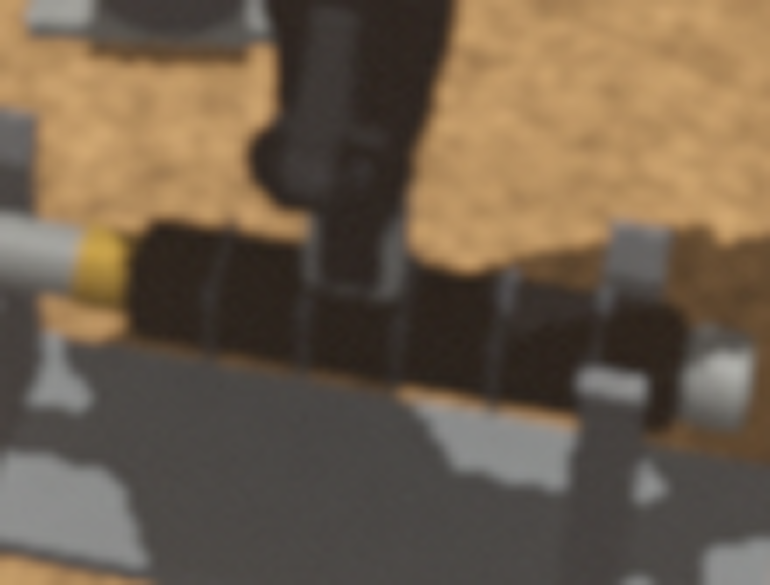

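Run:
```python
from h import *
i=imaging.camera_info('wrist'); print(-i['R'].T@i['t'])
for X in([.4189,.3297,.087],[.4406,.3287,.087],[.4627,.3277,.087],[.3994,.3308,.087]): print(X,proj('wrist',X,i).round(1))
p=status.state()['tool_pos']; R=rot(status.state())
for d in(.008,0,-.011,-.03):
  print(d,[proj('wrist',p+R@np.array([d,e,-.011]),i).round(0) for e in(-.01,.01)])
print('sidecam',-imaging.camera_info('side')['R'].T@imaging.camera_info('side')['t'])
im=imaging.grab_frame('wrist'); cv2.imwrite('pics/w8.png',cv2.resize(im[90:310,250:400,::-1],None,fx=2.7,fy=2.7,interpolation=cv2.INTER_CUBIC))
```

```text
[0.393772   0.33448564 0.23394899]
[0.4189, 0.3297, 0.087] [311.9 152.6]
[0.4406, 0.3287, 0.087] [312.3 195.7]
[0.4627, 0.3277, 0.087] [312.9 236. ]
[0.3994, 0.3308, 0.087] [311.9 111.9]
0.008 [array([300., 216.]), array([333., 216.])]
0 [array([299., 221.]), array([334., 221.])]
-0.011 [array([298., 228.]), array([334., 228.])]
-0.03 [array([296., 244.]), array([336., 244.])]
sidecam [0.41738373 0.78337236 0.56516962]
```

View pics/w8.png

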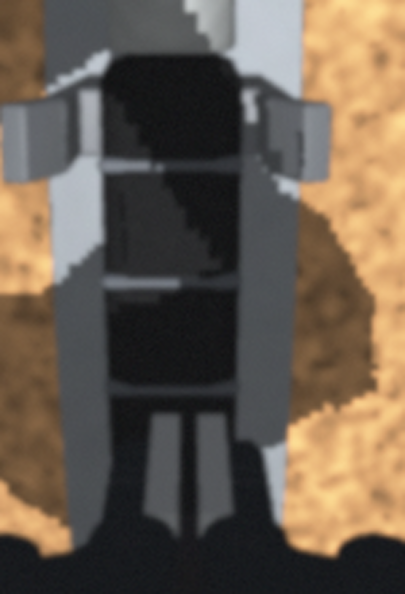

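Run:
```python
from h import *
i=imaging.camera_info('wrist')
s=status.state();p=s['tool_pos']; R=rot(s)
for d in(.008,-.005,-.02,-.035,-.05):
  print(d,[[proj('wrist',p+R@np.array([d,e,z]),i).round(0) for e in(-.0425,.0425)] for z in (-.011,.011)])
print('closed')
for d in(.008,-.005,-.02,-.035,-.05):
  print(d,[[proj('wrist',p+R@np.array([d,e,z]),i).round(0) for e in(-.0075,.0075)] for z in (-.011,.011)])
```

```text
0.008 [[array([248., 216.]), array([385., 216.])], [array([251., 247.]), array([383., 247.])]]
-0.005 [[array([243., 224.]), array([390., 224.])], [array([247., 257.]), array([387., 257.])]]
-0.02 [[array([237., 234.]), array([396., 235.])], [array([241., 269.]), array([392., 270.])]]
-0.035 [[array([230., 247.]), array([402., 247.])], [array([235., 284.]), array([397., 284.])]]
-0.05 [[array([222., 262.]), array([410., 262.])], [array([228., 301.]), array([404., 301.])]]
closed
0.008 [[array([304., 216.]), array([329., 216.])], [array([305., 248.]), array([329., 248.])]]
-0.005 [[array([303., 224.]), array([330., 224.])], [array([304., 258.]), array([329., 258.])]]
-0.02 [[array([302., 235.]), array([330., 235.])], [array([303., 271.]), array([330., 271.])]]
-0.035 [[array([300., 248.]), array([332., 249.])], [array([302., 286.]), array([331., 286.])]]
-0.05 [[array([298., 264.]), array([333., 264.])], [array([300., 304.]), array([332., 304.])]]
```

Call:
carry_out(moves=[1, -2, 0, 0, 0, 1, -2, 0, 0, 0, 1, -2, 0, 0, 0, 1, -2, 0, 0, 0, 1, -2, 0, 0, 0, 1, -2, 0, 0, 0])

```text
time: 6.35
tool_pos: [0.4732, 0.3286, 0.0855]
tool_rot: [0.706, 0.018, 0.707, -0.018]
contact_force: [-0.1, -0.3, -0.1]
gripper_width: 0.845
```

```bash
python3 go.py .4725 .3271 .036
python3 - <<'E'
from h import *
cv2.imwrite('pics/w9.png',imaging.grab_frame('wrist')[:,:,::-1])
im=imaging.grab_frame('side'); cv2.imwrite('pics/s5.png',cv2.resize(im[210:360,260:410,::-1],None,fx=4,fy=4,interpolation=cv2.INTER_CUBIC))
p=status.state()['tool_pos']
for d in(.008,-.005,-.02,-.04): print(d,[((proj('side',p+[x,.05,-d])-[260,210])*4).round(0) for x in (-.011,.011)])
E
```

```text
6.35 [0.4732 0.3286 0.0855] jaw 87.09 [ 0.48  0.04  1.83 -0.    1.27 -1.04] F [-0.14 -0.34 -0.13] M [-0.02 -0.01  0.07] 0.845
tilt [-1.3e-03 -7.0e-04 -1.0e+00] shift cm [ 4.95 -0.15 -0.06]
0.008 [array([331., 535.]), array([273., 526.])]
-0.005 [array([332., 512.]), array([274., 502.])]
-0.02 [array([333., 483.]), array([274., 474.])]
-0.04 [array([335., 445.]), array([275., 436.])]
```

View pics/s5.png

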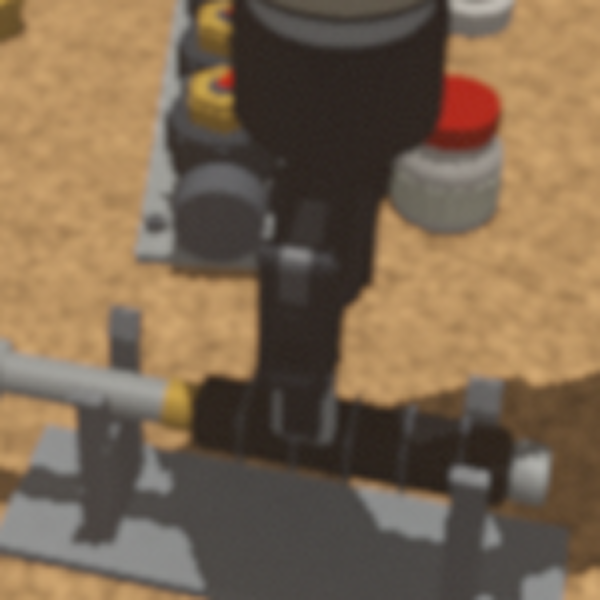

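View pics/w9.png

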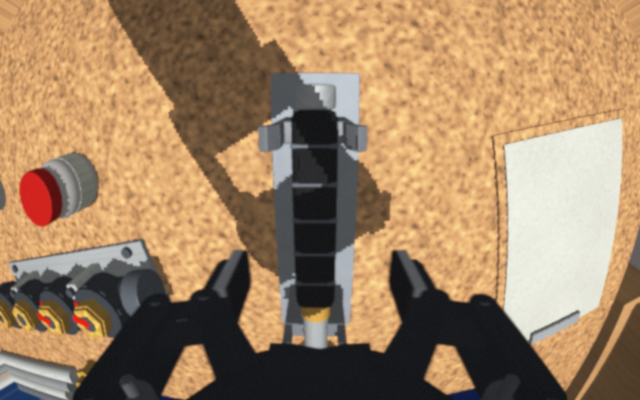

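Call:
carry_out(moves=[1, 1.5, 0, 0, 0, 1, 3, -0.1, 0, 0, 1, 4.5, -0.1, 0, 0, 1, 5.6, -0.1, 0, 0, 1, 5.8, -0.1, 0, 0, 1, 5.8, -0.1, 0, 0])

```text
time: 6.95
tool_pos: [0.4729, 0.3275, 0.0273]
tool_rot: [0.706, 0.018, 0.708, -0.018]
contact_force: [0.1, -0.1, 0.9]
gripper_width: 0.999
```

```bash
python3 go.py .4725 .3271 .026
python3 - <<'E'
from h import *
im=imaging.grab_frame('side'); cv2.imwrite('pics/s6.png',cv2.resize(im[210:360,260:410,::-1],None,fx=4,fy=4,interpolation=cv2.INTER_CUBIC))
E
```

```text
6.95 [0.4729 0.3275 0.0273] jaw 87.09 [ 0.48  0.11  1.86  0.    1.17 -1.04] F [ 0.07 -0.07  0.91] M [-0.07 -0.01  0.04] 0.999
tilt [-0.0021 -0.0011 -1.    ] shift cm [ 0.13 -0.04 -0.04]
```

View pics/s6.png

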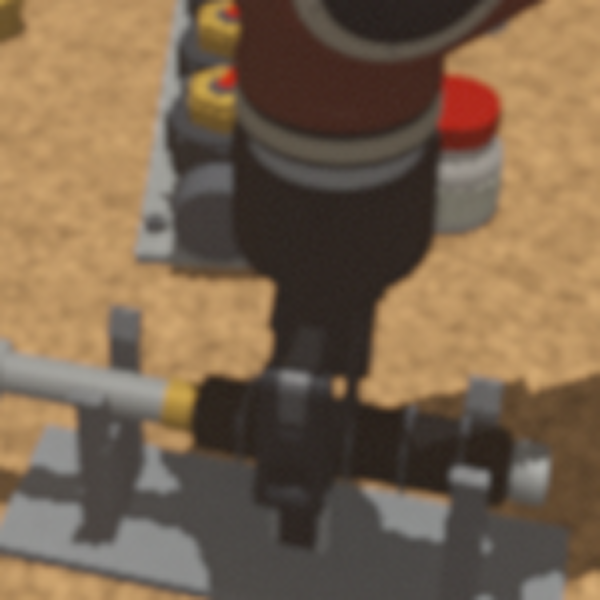

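Call:
carry_out(moves=[0, 0, 0, 0, 0, 0, 0, 0, 0, 0, 0, 0, 0, 0, 0, 0, 0, 0, 0, 0, 0, 0, 0, 0, 0, 0, 0, 0, 0, 0, 0, 0, 0, 0, 0, 0, 0, 0, 0, 0])

```text
time: 7.67
tool_pos: [0.4742, 0.3279, 0.0292]
tool_rot: [0.707, 0.018, 0.707, -0.018]
contact_force: [-0.6, -3.1, 5.9]
gripper_width: 0.29
```

```bash
python3 go.py .4725 .3271 .026
python3 - <<'E'
from h import *
im=imaging.grab_frame('side'); cv2.imwrite('pics/s7.png',cv2.resize(im[210:360,260:410,::-1],None,fx=4,fy=4,interpolation=cv2.INTER_CUBIC))
E
```

```text
7.6667 [0.4742 0.3279 0.0292] jaw 87.11 [ 0.48  0.11  1.86 -0.    1.17 -1.04] F [-0.65 -3.1   5.88] M [-0.4   0.14  0.1 ] 0.29
tilt [ 9.e-04 -0.e+00 -1.e+00] shift cm [ 0.32 -0.09 -0.16]
```

View pics/s7.png

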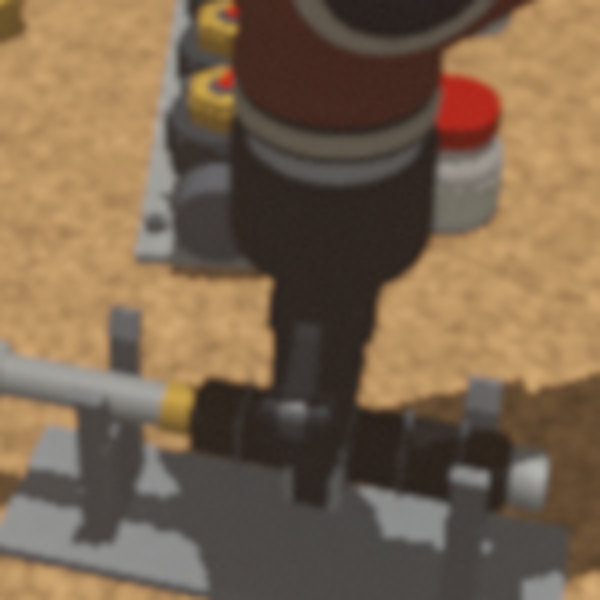

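Call:
carry_out(moves=[0, -1, 0, 0, 0, 0, -2, 0, 0, 0, 0, -4, 0, 0, 0, 0, -6, 0, 0, 0, 0, -8, 0, 0, 0, 0, -10, 0, 0, 0, 0, -12, 0, 0, 0, 0, -13, 0, 0, 0, 0, -13, 0, 0, 0, 0, -13, 0, 0, 0])

```text
time: 8.55
tool_pos: [0.4732, 0.3278, 0.158]
tool_rot: [0.707, 0.018, 0.707, -0.018]
contact_force: [0.2, -0.2, -6.6]
gripper_width: 0.293
```

```bash
python3 go.py .4725 .3271 .026
python3 - <<'E'
from h import *
im=imaging.grab_frame('side'); cv2.imwrite('pics/s8.png',cv2.resize(im[110:390,180:440,::-1],None,fx=2.1,fy=2.1,interpolation=cv2.INTER_CUBIC))
t=imaging.grab_frame('top'); cv2.imwrite('pics/t8.png',cv2.resize(t[100:310,100:240,::-1],None,fx=2.8,fy=2.8,interpolation=cv2.INTER_CUBIC))
E
```

```text
8.55 [0.4732 0.3278 0.158 ] jaw 87.09 [ 0.48 -0.03  1.78  0.    1.4  -1.04] F [ 0.21 -0.16 -6.64] M [-0.02  0.5  -0.01] 0.293
tilt [-8.e-04 -0.e+00 -1.e+00] shift cm [13.2  -0.07 -0.06]
```

View pics/s8.png

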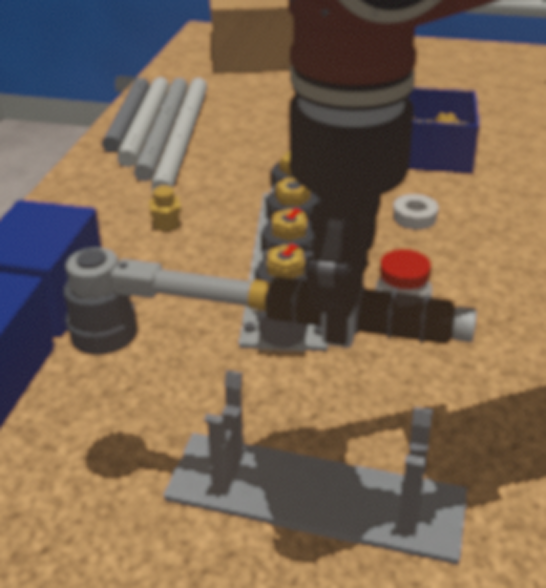

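View pics/t8.png

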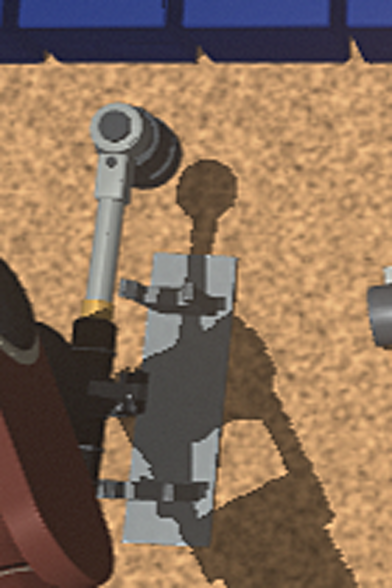

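```bash
cat >> h.py <<'E'
def tri(a,b):
    (c1,d1),(c2,d2)=a,b
    A=np.stack([d1,-d2],1); s=np.linalg.lstsq(A,c2-c1,rcond=None)[0]
    p,q=c1+d1*s[0],c2+d2*s[1]; return (p+q)/2,np.linalg.norm(p-q)
E
python3 - <<'E'
from h import *
print('rest',tri(ray('top',(161.4,160.6)),ray('side',(232.9,292.))))
print('lift',tri(ray('top',(141.5,144.7)),ray('side',(224,233.5))))
# plug hole in top from saved first image
im=cv2.imread('pics/top0.png')[:,:,::-1]
sub=im[180:215,300:337]; hsv=cv2.cvtColor(np.ascontiguousarray(sub),cv2.COLOR_RGB2HSV); m=cv2.inRange(hsv,(15,90,90),(35,255,255))
cs,h=cv2.findContours(m,cv2.RETR_CCOMP,cv2.CHAIN_APPROX_NONE)
for c,hh in zip(cs,h[0]):
  if len(c)>8: 
    M=cv2.moments(c); print(hh[3],len(c),M['m10']/M['m00']+300,M['m01']/M['m00']+180)
E
```

```text
rest (array([0.66118421, 0.31502791, 0.08578338]), np.float64(0.002213142731301173))
lift (array([0.66101318, 0.31621105, 0.20885553]), np.float64(0.0023272514302248707))
-1 51 317.7157088122605 196.68659003831416
0 26 317.70454545454544 196.22979797979798
-1 75 311.67043314500944 181.73634651600753
```

Call:
carry_out(moves=[0, 0, -1.5, -0.3, 0.02, 0, 0, -4, -0.7, 0.06, 0, 0, -7, -1.2, 0.1, 0, 0, -10, -1.8, 0.15, 0, 0, -13, -2.3, 0.2, 0, 0, -16, -2.8, 0.25, 0, 0, -19, -3.3, 0.3, 0, 0, -22, -3.9, 0.34, 0, 0, -25, -4.4, 0.37, 0, 0, -27, -4.7, 0.4, 0, 0, -27.7, -4.8, 0.4, 0, 0, -27.7, -4.8, 0.4])

```text
time: 9.65
tool_pos: [0.4106, 0.0525, 0.1569]
tool_rot: [0.688, 0.159, 0.69, -0.159]
contact_force: [-0.0, 0.4, -6.4]
gripper_width: 0.297
```

Call:
carry_out(moves=[0, 0, 0, 0, 0, 0, 0, 0, 0, 0])

```text
time: 9.82
tool_pos: [0.4115, 0.0545, 0.1578]
tool_rot: [0.689, 0.158, 0.69, -0.158]
contact_force: [0.1, 0.5, -6.1]
gripper_width: 0.296
```

```bash
python3 go.py .4120 .0539 .158
python3 - <<'E'
from h import *
im=imaging.grab_frame('side'); cv2.imwrite('pics/s9.png',cv2.resize(im[90:290,230:450,::-1],None,fx=2.9,fy=2.9,interpolation=cv2.INTER_CUBIC))
t=imaging.grab_frame('top'); cv2.imwrite('pics/t9.png',cv2.resize(t[130:290,220:400,::-1],None,fx=3.6,fy=3.6,interpolation=cv2.INTER_CUBIC))
E
```

```text
9.8167 [0.4115 0.0545 0.1578] jaw 64.24 [-0.05 -0.46  2.13  0.    1.47 -1.17] F [ 0.12  0.52 -6.13] M [0.15 0.33 0.01] 0.296
tilt [-1.2e-03  7.0e-04 -1.0e+00] shift cm [-0.02 -0.03  0.07]
```

View pics/s9.png

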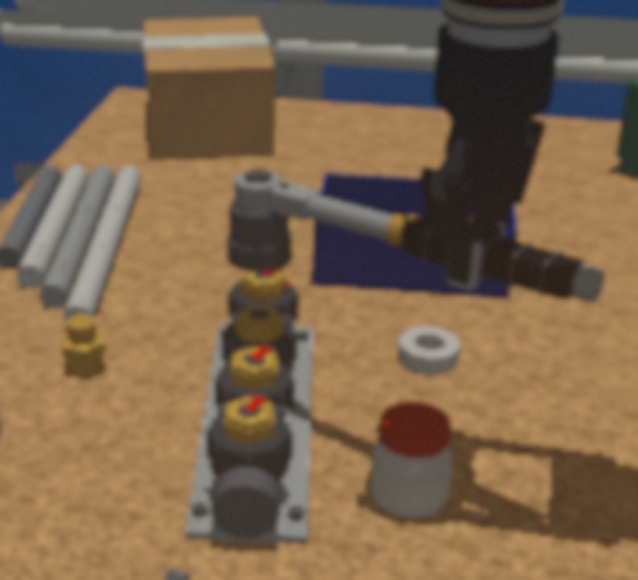

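View pics/t9.png

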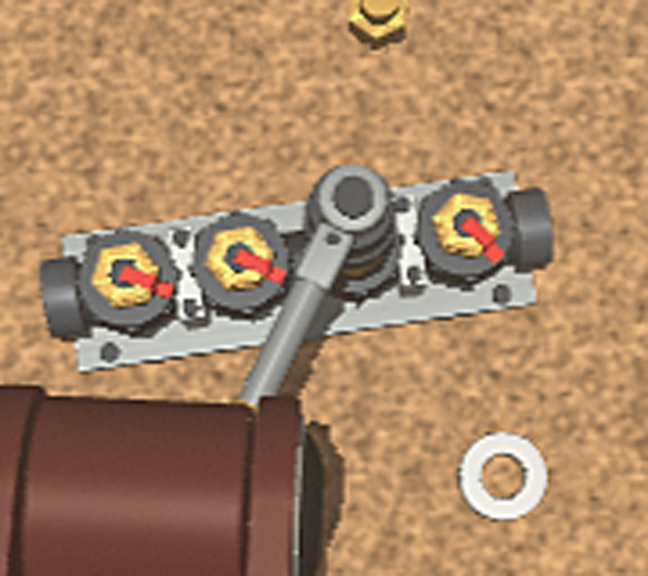

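Run:
```python
from h import *
im=cv2.imread('pics/side0.png')
cv2.imwrite('pics/sp.png',cv2.resize(im[170:270,270:370],None,fx=6,fy=6,interpolation=cv2.INTER_CUBIC))
im=imaging.grab_frame('side')[:,:,::-1]
cv2.imwrite('pics/sq.png',cv2.resize(im[130:230,270:370],None,fx=6,fy=6,interpolation=cv2.INTER_CUBIC))
t=imaging.grab_frame('top')[:,:,::-1]
cv2.imwrite('pics/tq.png',cv2.resize(t[160:230,280:360],None,fx=8,fy=8,interpolation=cv2.INTER_CUBIC))
print('head',tri(ray('top',(316.9,183.8)),ray('side',(318.3,152.1))))
```

```text
head (array([ 0.58187685, -0.02679755,  0.20733655]), np.float64(0.0006895138427278119))
```

View pics/sp.png

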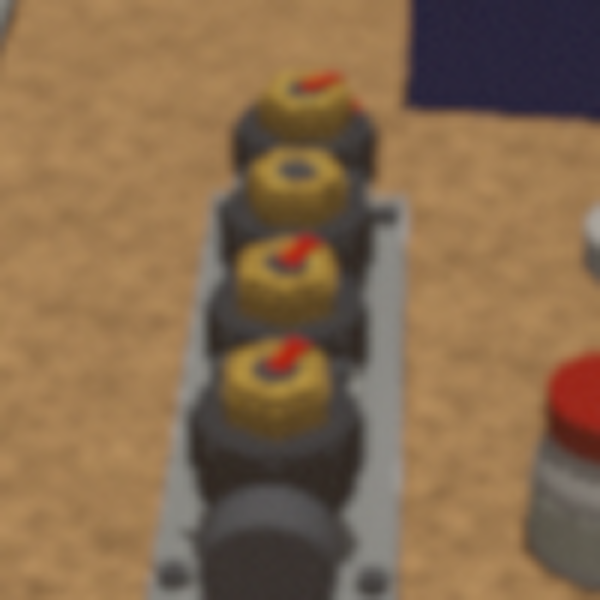

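View pics/sq.png

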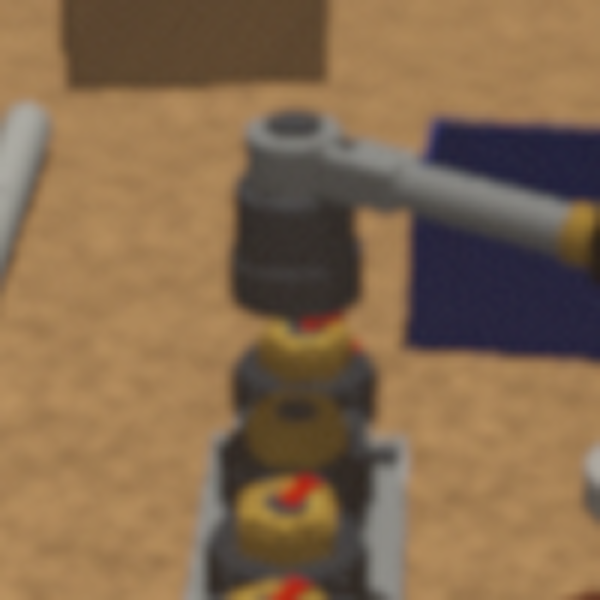

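View pics/tq.png

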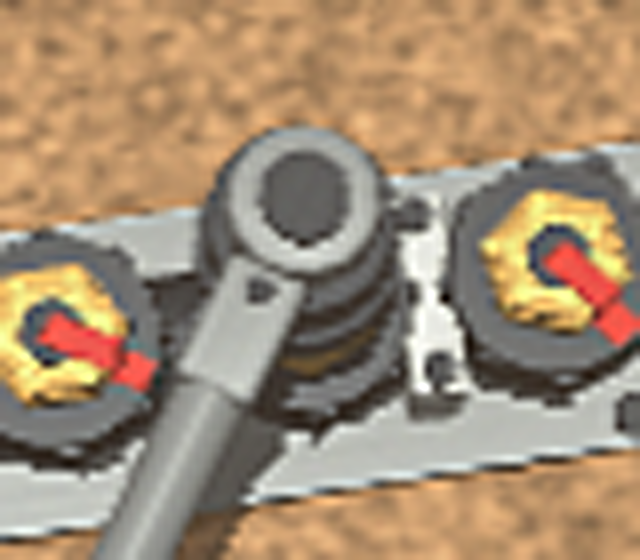

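Run:
```python
from h import *
P=tri(ray('top',(317.7,196.2)),ray('side',(319.1,197.8))); print('plug',P)
for t,s in (((317.75,184.2),(318.8,151.1)),((316.9,183.8),(318.3,152.1))): print('head',tri(ray('top',t),ray('side',s)))
# other view: at given head z candidate, top xy minus plug top xy at .086
p=onz('top',(317.7,196.2),.086)
for z in(.204,.208,.212,.216): print(z,(onz('top',(317.75,184.2),z)-p).round(4), (onz('side',(318.8,151.1),z)-onz('side',(319.1,197.8),.086)).round(4))
```

```text
plug (array([ 0.58019115, -0.03040284,  0.086536  ]), np.float64(0.0016708724520719928))
head (array([ 0.5808791 , -0.02838409,  0.20914542]), np.float64(0.0010304382164950002))
head (array([ 0.58187685, -0.02679755,  0.20733655]), np.float64(0.0006895138427278119))
0.204 [0.002 0.002 0.118] [ 0.0026 -0.0088  0.118 ]
0.208 [0.0012 0.002  0.122 ] [0.0007 0.0003 0.122 ]
0.212 [0.0003 0.0021 0.126 ] [-0.0011  0.0094  0.126 ]
0.216 [-0.0005  0.0022  0.13  ] [-0.003   0.0186  0.13  ]
```

Call:
carry_out(moves=[0, 1, -0.1, 0.05, 0, 0, 2, -0.1, 0.05, 0, 0, 3, -0.1, 0.05, 0, 0, 4, -0.1, 0.05, 0, 0, 4.6, -0.1, 0.05, 0, 0, 4.6, -0.1, 0.05, 0, 0, 4.6, -0.1, 0.05, 0])

```text
time: 10.6
tool_pos: [0.4112, 0.0526, 0.1117]
tool_rot: [0.689, 0.158, 0.69, -0.158]
contact_force: [-0.5, -0.1, -5.3]
gripper_width: 0.29
```

```bash
python3 go.py .4120 .0539 .158
python3 - <<'E'
from h import *
im=imaging.grab_frame('side')[:,:,::-1]
cv2.imwrite('pics/sq2.png',cv2.resize(im[140:240,270:370],None,fx=6,fy=6,interpolation=cv2.INTER_CUBIC))
t=imaging.grab_frame('top')[:,:,::-1]
cv2.imwrite('pics/tq2.png',cv2.resize(t[160:230,280:360],None,fx=8,fy=8,interpolation=cv2.INTER_CUBIC))
E
```

```text
10.6 [0.4112 0.0526 0.1117] jaw 64.17 [-0.05 -0.41  2.18 -0.    1.38 -1.17] F [-0.49 -0.14 -5.26] M [ 0.26  0.4  -0.02] 0.29
tilt [-1.6e-03  1.0e-04 -1.0e+00] shift cm [-4.63  0.15  0.01]
```

View pics/sq2.png

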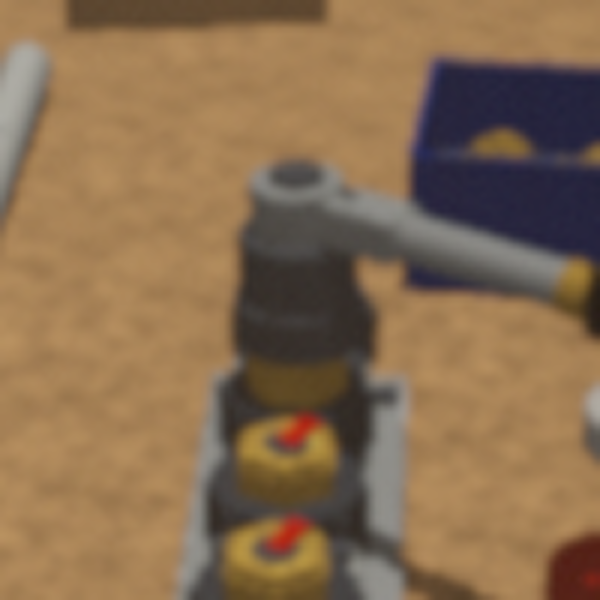

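View pics/tq2.png

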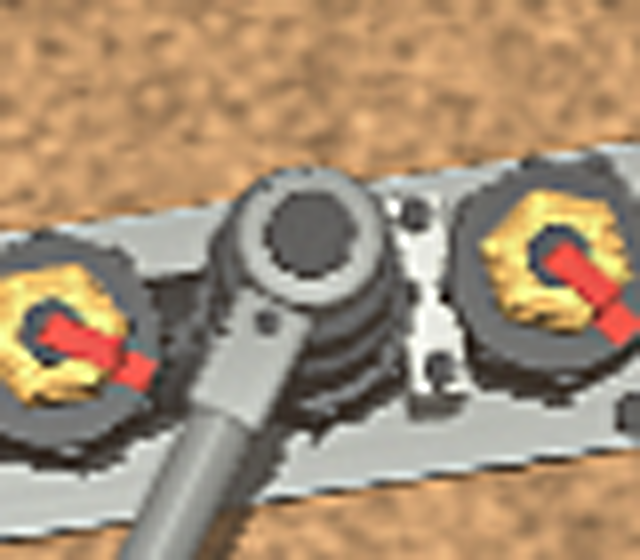

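Run:
```python
from h import *
im=imaging.grab_frame('side')[:,:,::-1]
c=cv2.resize(im[160:215,295:345],None,fx=12,fy=10,interpolation=cv2.INTER_CUBIC).astype(float)
cv2.imwrite('pics/sq3.png',np.clip(255*(c/255)**.5,0,255).astype(np.uint8))
```

```text
(no output)
```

View pics/sq3.png

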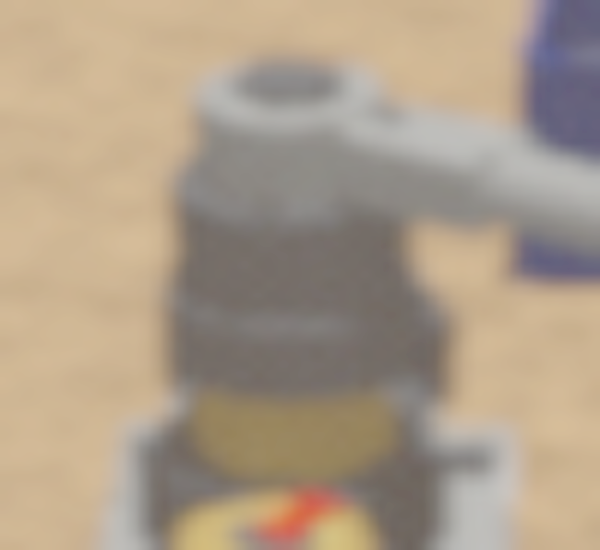

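Run:
```python
from h import *
p=onz('top',(317.7,196.2),.086);q=onz('side',(319.1,197.8),.086)
for z in(.159,.163,.167): print(z,(onz('top',(318.55,188.9),z)-p).round(4),(onz('side',(295+(287.5)/12-.5,160+85.5/10-.5),z)-q).round(4))
print(tri(ray('top',(318.55,188.9)),ray('side',(318.5,168.05))))
```

```text
0.159 [ 0.0017 -0.0005  0.073 ] [ 0.0042 -0.013   0.073 ]
0.163 [ 0.0009 -0.0004  0.077 ] [ 0.0026 -0.0049  0.077 ]
0.167 [ 0.0001 -0.0003  0.081 ] [0.0009 0.0033 0.081 ]
(array([ 0.58119018, -0.03067756,  0.16560266]), np.float64(0.002731031968683442))
```

Call:
carry_out(moves=[0, 0.4, 0, 0, 0, 0, 0.8, 0, 0, 0, 0, 1.2, 0, 0, 0, 0, 1.2, 0, 0, 0])

```text
time: 11.08
tool_pos: [0.411, 0.0526, 0.0993]
tool_rot: [0.689, 0.158, 0.69, -0.158]
contact_force: [0.2, 0.4, -6.3]
gripper_width: 0.293
```

```bash
python3 go.py .4112 .0526 .0822
```

```text
11.0833 [0.411  0.0526 0.0993] jaw 64.18 [-0.05 -0.4   2.19 -0.    1.35 -1.17] F [ 0.16  0.39 -6.26] M [0.19 0.29 0.02] 0.293
tilt [-1.8e-03  1.0e-04 -1.0e+00] shift cm [1.71 0.01 0.02]
```

Call:
carry_out(moves=[0, 0.3, 0, 0, 0, 0, 0.6, 0, 0, 0, 0, 0.6, 0, 0, 0])

```text
time: 11.33
tool_pos: [0.4115, 0.0525, 0.0938]
tool_rot: [0.689, 0.158, 0.689, -0.158]
contact_force: [1.0, -0.4, -7.6]
gripper_width: 0.297
```

```bash
python3 go.py .4112 .0526 .0822
```

```text
11.3333 [0.4115 0.0525 0.0938] jaw 64.18 [-0.05 -0.39  2.2  -0.    1.34 -1.17] F [ 0.98 -0.39 -7.61] M [0.11 0.23 0.02] 0.297
tilt [-4.e-04 -2.e-04 -1.e+00] shift cm [ 1.16 -0.   -0.03]
```

Call:
carry_out(moves=[0, 0.2, 0, 0, 0, 0, 0.4, 0, 0, 0, 0, 0.4, 0, 0, 0])

```text
time: 11.58
tool_pos: [0.4115, 0.0525, 0.0901]
tool_rot: [0.689, 0.158, 0.689, -0.158]
contact_force: [1.0, -0.2, -6.5]
gripper_width: 0.298
```

```bash
python3 go.py .4112 .0526 .0822
```

```text
11.5833 [0.4115 0.0525 0.0901] jaw 64.18 [-0.05 -0.39  2.2  -0.    1.33 -1.17] F [ 0.99 -0.2  -6.5 ] M [0.2  0.24 0.02] 0.298
tilt [-4.e-04 -1.e-04 -1.e+00] shift cm [ 0.79 -0.01 -0.03]
```

Call:
carry_out(moves=[0, 0.2, 0, 0, 0, 0, 0.4, 0, 0, 0, 0, 0.4, 0, 0, 0])

```text
time: 11.83
tool_pos: [0.4118, 0.0526, 0.0863]
tool_rot: [0.689, 0.158, 0.689, -0.158]
contact_force: [-0.2, 0.2, -4.7]
gripper_width: 0.295
```

```bash
python3 go.py .4112 .0526 .0822;  python3 - <<'E'
from h import *
im=imaging.grab_frame('side')[:,:,::-1]
c=cv2.resize(im[165:220,285:355],None,fx=10,fy=10,interpolation=cv2.INTER_CUBIC).astype(float)
cv2.imwrite('pics/sq4.png',np.clip(255*(c/255)**.6,0,255).astype(np.uint8))
E
```

```text
11.8333 [0.4118 0.0526 0.0863] jaw 64.18 [-0.05 -0.38  2.2  -0.    1.32 -1.17] F [-0.22  0.17 -4.71] M [0.14 0.17 0.01] 0.295
tilt [ 2.e-04 -1.e-04 -1.e+00] shift cm [ 0.41 -0.02 -0.05]
```

View pics/sq4.png

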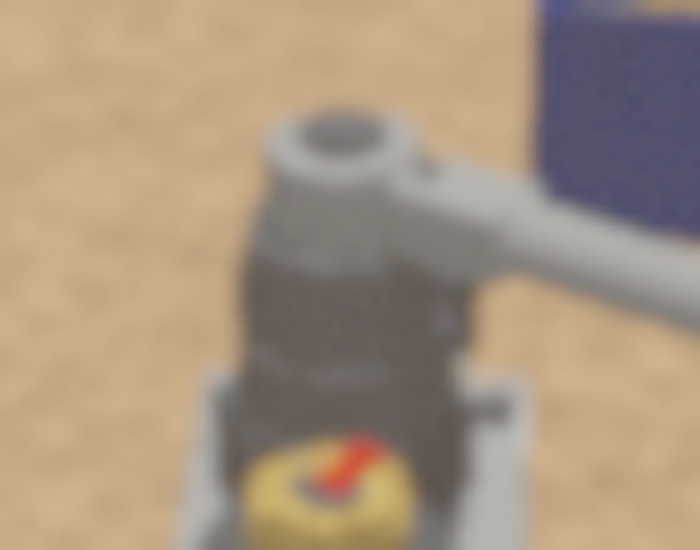

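Call:
carry_out(moves=[0, 0.15, 0, 0, 0, 0, 0.3, 0, 0, 0, 0, 0.3, 0, 0, 0])

```text
time: 12.13
tool_pos: [0.4123, 0.0525, 0.0841]
tool_rot: [0.69, 0.158, 0.689, -0.158]
contact_force: [-2.3, 1.7, -0.9]
gripper_width: 0.296
```

```bash
python3 go.py .4112 .0526 .0822
```

```text
12.1333 [0.4123 0.0525 0.0841] jaw 64.18 [-0.05 -0.38  2.2  -0.    1.32 -1.17] F [-2.32  1.65 -0.94] M [-0.06 -0.06 -0.06] 0.296
tilt [ 1.6e-03 -3.0e-04 -1.0e+00] shift cm [ 0.19 -0.04 -0.11]
```

Call:
carry_out(moves=[0, 0.1, 0, 0, 0, 0, 0.2, 0, 0, 0, 0, 0.2, 0, 0, 0, 0, 0.2, 0, 0, 0])

```text
time: 12.47
tool_pos: [0.4119, 0.0526, 0.082]
tool_rot: [0.689, 0.158, 0.689, -0.158]
contact_force: [-3.6, 1.5, 0.7]
gripper_width: 0.298
```

```bash
python3 go.py .4112 .0526 .0822;  python3 - <<'E'
from h import *
im=imaging.grab_frame('side')[:,:,::-1]
c=cv2.resize(im[165:220,285:355],None,fx=10,fy=10,interpolation=cv2.INTER_CUBIC).astype(float)
cv2.imwrite('pics/sq5.png',np.clip(255*(c/255)**.6,0,255).astype(np.uint8))
t=imaging.grab_frame('top')[:,:,::-1]
cv2.imwrite('pics/tq5.png',cv2.resize(t[160:230,280:360],None,fx=8,fy=8,interpolation=cv2.INTER_CUBIC))
E
```

```text
12.4667 [0.4119 0.0526 0.082 ] jaw 64.17 [-0.05 -0.38  2.2   0.    1.31 -1.17] F [-3.6   1.46  0.71] M [-0.06  0.15 -0.12] 0.298
tilt [ 5.e-04  0.e+00 -1.e+00] shift cm [-0.02 -0.03 -0.07]
```

View pics/sq5.png

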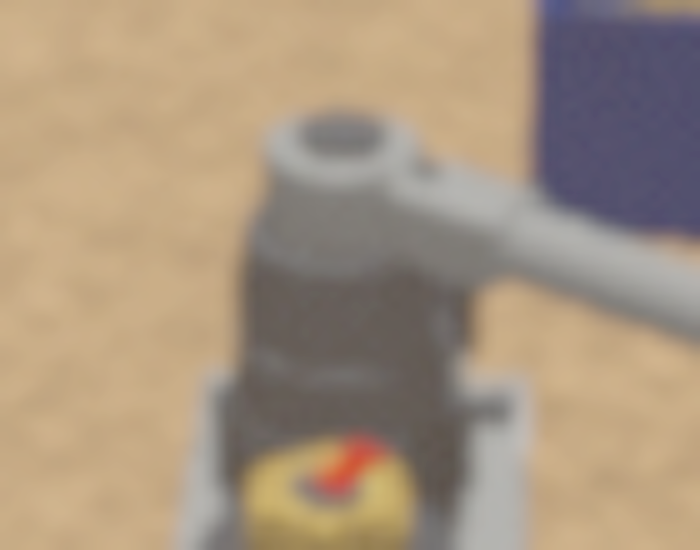

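View pics/tq5.png

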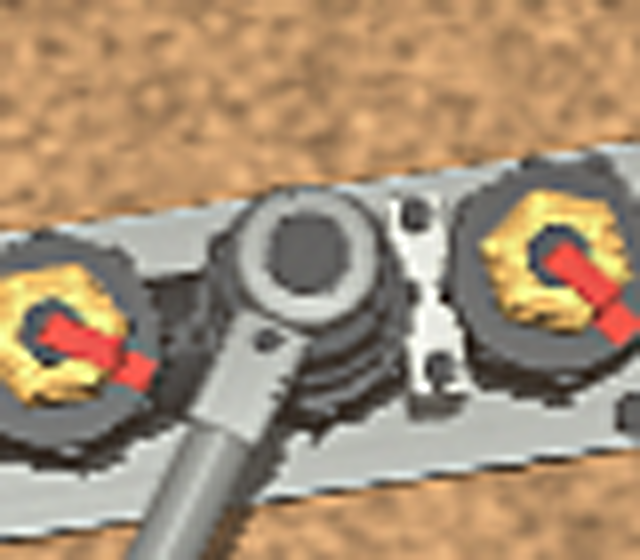

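Call:
carry_out(moves=[0, 0, 0.57, 0.01, 0.03, 0, 0, 1.13, 0.03, 0.06, 0, 0, 1.7, 0.08, 0.09, 0, 0, 2.26, 0.14, 0.12, 0, 0, 2.82, 0.21, 0.15, 0, 0, 3.38, 0.31, 0.18, 0, 0, 3.94, 0.42, 0.21, 0, 0, 4.49, 0.54, 0.24, 0, 0, 4.49, 0.54, 0.24])

```text
time: 13.32
tool_pos: [0.4357, 0.0911, 0.0813]
tool_rot: [0.665, 0.239, 0.666, -0.24]
contact_force: [-5.6, 0.8, 0.7]
gripper_width: 0.297
```

```bash
cat > tq.py <<'E'
from h import *
s=status.state(); R=rot(s); P=np.array([.5820,-.0290]); p=s['tool_pos']
hd=R[:2,2]; ang=np.degrees(np.arctan2(hd[1],hd[0])); v=P-p[:2]
F=s['contact_force']; M=s['ft_torque']
tt=np.array([-hd[1],hd[0]])
print('t',round(s['time'],2),'z',p[2].round(4),'heading',ang.round(2),'bearing',np.degrees(np.arctan2(v[1],v[0])).round(2),'d',np.hypot(*v).round(4),'F along/side/z',(F[:2]@hd).round(2),(F[:2]@tt).round(2),F[2].round(2),'Mz',M[2].round(3),'torque about plug', (np.cross([*(p[:2]-P),0],[F[0],F[1],0])[2]+M[2]).round(2),'w',round(float(s['gripper_width']),3))
E
python3 tq.py
```

```text
t 13.32 z 0.0813 heading -39.6 bearing -39.38 d 0.1893 F along/side/z -4.83 -2.92 0.69 Mz -0.252 torque about plug 0.3 w 0.297
```

Call:
carry_out(moves=[0, 0, 0.57, -0.05, 0.03, 0, 0, 1.13, -0.05, 0.06, 0, 0, 1.7, 0, 0.09, 0, 0, 2.26, 0.05, 0.12, 0, 0, 2.26, 0.05, 0.12])

```text
time: 13.73
tool_pos: [0.4512, 0.1076, 0.0814]
tool_rot: [0.65, 0.279, 0.65, -0.279]
contact_force: [-2.7, -0.9, -0.8]
gripper_width: 0.293
```

```bash
python3 tq.py
```

```text
t 13.73 z 0.0814 heading -46.46 bearing -46.25 d 0.1891 F along/side/z -1.21 -2.56 -0.83 Mz -0.239 torque about plug 0.24 w 0.293
```

Call:
carry_out(moves=[0, 0, 0.57, 0.01, 0.03, 0, 0, 1.13, 0.03, 0.06, 0, 0, 1.13, 0.03, 0.06])

```text
time: 13.98
tool_pos: [0.4596, 0.1151, 0.0814]
tool_rot: [0.641, 0.298, 0.641, -0.298]
contact_force: [-1.2, -2.3, -1.3]
gripper_width: 0.298
```

```bash
python3 tq.py
```

```text
t 13.98 z 0.0814 heading -49.87 bearing -49.64 d 0.1891 F along/side/z 0.99 -2.36 -1.27 Mz -0.11 torque about plug 0.34 w 0.298
```

Call:
carry_out(moves=[0, 0, 0.57, 0.01, 0.03, 0, 0, 1.13, 0.03, 0.06, 0, 0, 1.13, 0.03, 0.06])

```text
time: 14.23
tool_pos: [0.4684, 0.122, 0.0814]
tool_rot: [0.632, 0.317, 0.632, -0.317]
contact_force: [-1.7, -1.1, -2.0]
gripper_width: 0.293
```

```bash
python3 tq.py
```

```text
t 14.23 z 0.0814 heading -53.28 bearing -53.04 d 0.189 F along/side/z -0.13 -1.97 -1.95 Mz -0.147 torque about plug 0.23 w 0.293
```

Call:
carry_out(moves=[0, 0, 0.57, 0.01, 0.03, 0, 0.05, 1.13, 0.03, 0.06, 0, 0.05, 1.13, 0.03, 0.06])

```text
time: 14.48
tool_pos: [0.4777, 0.1286, 0.0811]
tool_rot: [0.622, 0.336, 0.622, -0.336]
contact_force: [-0.9, -1.1, -0.8]
gripper_width: 0.295
```

```bash
python3 tq.py
```

```text
t 14.48 z 0.0811 heading -56.71 bearing -56.49 d 0.189 F along/side/z 0.42 -1.39 -0.81 Mz -0.081 torque about plug 0.18 w 0.295
```

Run:
```python
from h import *
t=imaging.grab_frame('top')[:,:,::-1]
cv2.imwrite('pics/tq6.png',cv2.resize(t[150:250,230:350],None,fx=6,fy=6,interpolation=cv2.INTER_CUBIC))
im=imaging.grab_frame('side')[:,:,::-1]
cv2.imwrite('pics/sq6.png',cv2.resize(im[150:250,260:380],None,fx=6,fy=6,interpolation=cv2.INTER_CUBIC))
```

```text
(no output)
```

View pics/tq6.png

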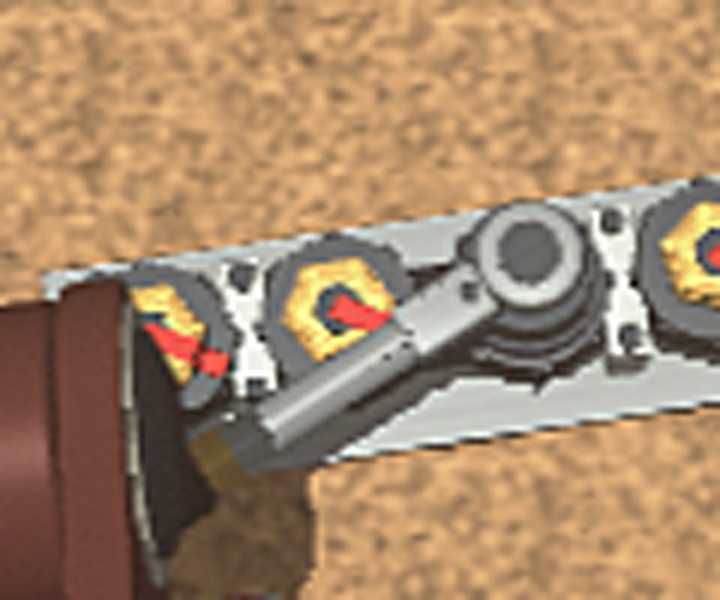

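View pics/sq6.png

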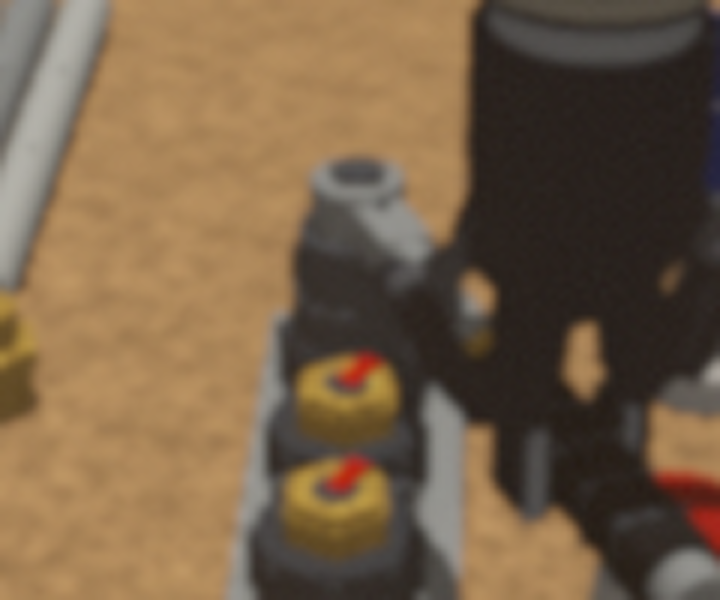

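Call:
carry_out(moves=[0, 0, 0.57, 0.01, 0.03, 0, 0, 1.13, 0.03, 0.06, 0, 0, 1.13, 0.03, 0.06])

```text
time: 14.83
tool_pos: [0.4854, 0.1338, 0.0804]
tool_rot: [0.611, 0.352, 0.613, -0.356]
contact_force: [-6.7, -3.6, 1.0]
gripper_width: 0.294
```

```bash
python3 tq.py
```

```text
t 14.83 z 0.0804 heading -60.06 bearing -59.31 d 0.1893 F along/side/z -0.23 -7.65 1.04 Mz 0.589 torque about plug 2.04 w 0.294
```

Call:
carry_out(moves=[0, 0, 0.57, 0.01, 0.03, 0, 0, 1.13, 0.03, 0.06, 0, 0, 1.4, 0.05, 0.08, 0, 0, 1.4, 0.05, 0.08])

```text
time: 15.17
tool_pos: [0.4982, 0.1405, 0.0805]
tool_rot: [0.597, 0.377, 0.598, -0.38]
contact_force: [-5.9, -2.8, 0.7]
gripper_width: 0.294
```

```bash
python3 tq.py
python3 - <<'E'
from h import *
t=imaging.grab_frame('top')[:,:,::-1]
cv2.imwrite('pics/tq7.png',cv2.resize(t[150:250,230:350],None,fx=6,fy=6,interpolation=cv2.INTER_CUBIC))
E
```

```text
t 15.17 z 0.0805 heading -64.69 bearing -63.67 d 0.1891 F along/side/z 0.04 -6.5 0.69 Mz 0.287 torque about plug 1.52 w 0.294
```

View pics/tq7.png

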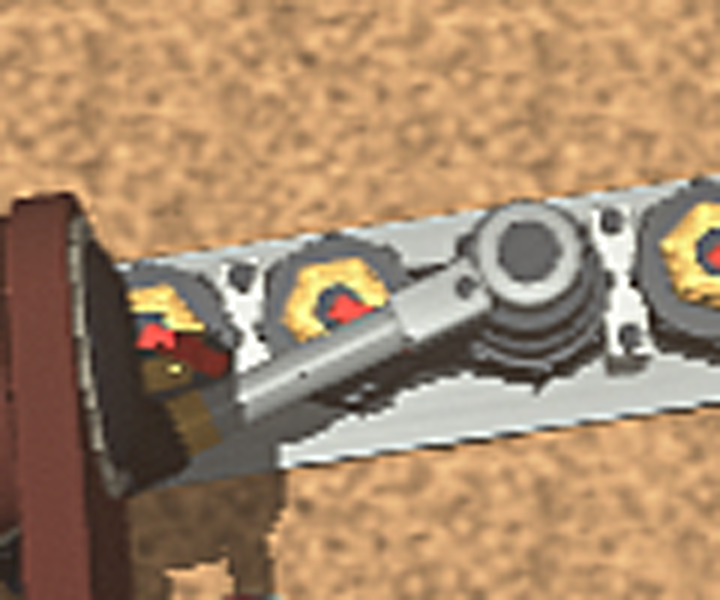

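Call:
carry_out(moves=[0, 0, 0.38, 0.01, 0.02, 0, 0, 0.57, 0.01, 0.03, 0, 0, 0.57, 0.01, 0.03])

```text
time: 15.47
tool_pos: [0.5033, 0.1428, 0.0805]
tool_rot: [0.591, 0.386, 0.592, -0.389]
contact_force: [-5.5, -3.7, 0.4]
gripper_width: 0.295
```

```bash
python3 tq.py
```

```text
t 15.47 z 0.0805 heading -66.45 bearing -65.38 d 0.189 F along/side/z 1.23 -6.53 0.38 Mz -0.046 torque about plug 1.19 w 0.295
```

Call:
carry_out(moves=[0, 0, -0.57, 0.01, -0.03, 0, 0, -1.13, 0.03, -0.06, 0, 0, -1.7, 0.08, -0.09, 0, 0, -2.26, 0.14, -0.12, 0, 0, -2.64, 0.19, -0.14, 0, 0, -2.64, 0.19, -0.14])

```text
time: 15.97
tool_pos: [0.4812, 0.1311, 0.081]
tool_rot: [0.618, 0.346, 0.617, -0.345]
contact_force: [2.0, -1.6, -2.6]
gripper_width: 0.292
```

```bash
python3 tq.py
```

```text
t 15.97 z 0.081 heading -58.43 bearing -57.81 d 0.1891 F along/side/z 2.43 0.87 -2.57 Mz 0.425 torque about plug 0.27 w 0.292
```

Call:
carry_out(moves=[0, -0.5, 0, -0.05, 0, 0, -1, 0, -0.05, 0, 0, -1.5, 0, -0.05, 0, 0, -2, 0, -0.05, 0, 0, -3, 0, -0.05, 0, 0, -4, 0, -0.05, 0, 0, -5, 0, -0.05, 0, 0, -6, 0, -0.05, 0, 0, -6, 0, -0.05, 0])

```text
time: 16.72
tool_pos: [0.4852, 0.121, 0.1378]
tool_rot: [0.623, 0.341, 0.61, -0.352]
contact_force: [24.5, -34.8, -29.7]
gripper_width: 0.292
```

```bash
python3 tq.py
python3 - <<'E'
from h import *
t=imaging.grab_frame('top')[:,:,::-1]
im=imaging.grab_frame('side')[:,:,::-1]
a=cv2.resize(t[130:250,210:350],None,fx=4,fy=4,interpolation=cv2.INTER_CUBIC)
b=cv2.resize(im[110:230,260:320],None,fx=4,fy=4,interpolation=cv2.INTER_CUBIC)
cv2.imwrite('pics/l.png',np.hstack([a,b]))
E
```

```text
t 16.72 z 0.1378 heading -58.62 bearing -57.16 d 0.1785 F along/side/z 42.43 2.78 -29.69 Mz 0.669 torque about plug 0.37 w 0.292
```

View pics/l.png

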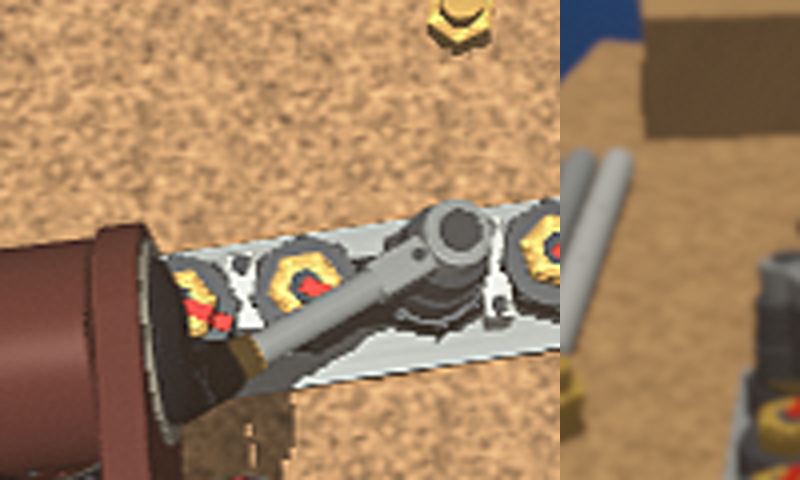

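Call:
carry_out(moves=[0, 1, 0, 0, 0, 0, 2, 0, 0, 0, 0, 3, 0, 0, 0, 0, 4, 0, 0, 0, 0, 4.5, 0, 0, 0, 0, 5, 0, 0, 0, 0, 5, 0, 0, 0])

```text
time: 17.4
tool_pos: [0.4769, 0.1382, 0.0904]
tool_rot: [0.612, 0.348, 0.622, -0.343]
contact_force: [-13.7, 20.0, 6.9]
gripper_width: 0.301
```

```bash
python3 tq.py
python3 - <<'E'
from h import *
im=imaging.grab_frame('side')[:,:,::-1]
cv2.imwrite('pics/l2.png',cv2.resize(im[110:270,240:420],None,fx=4,fy=3.7,interpolation=cv2.INTER_CUBIC))
E
```

```text
t 17.4 z 0.0904 heading -58.45 bearing -57.85 d 0.1975 F along/side/z -24.17 -1.23 6.95 Mz 0.096 torque about plug 0.29 w 0.301
```

View pics/l2.png

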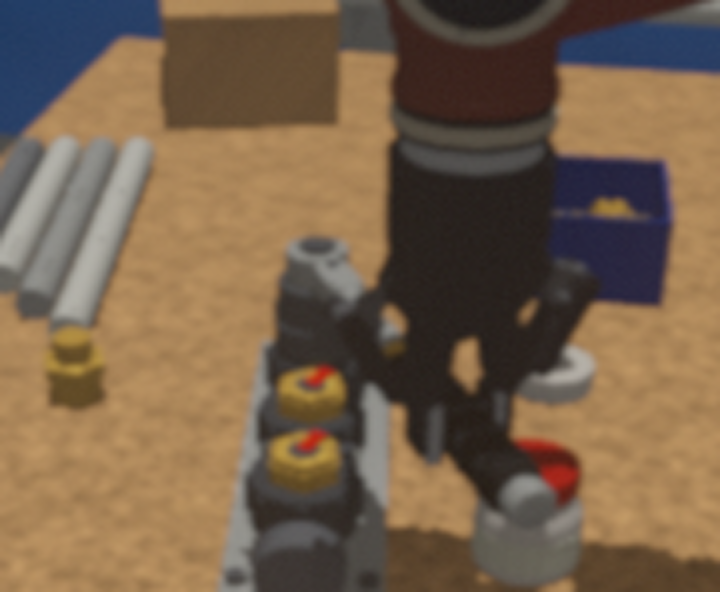

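Call:
carry_out(moves=[0, 0, 0, -0.5, 0, 0, 0.3, 0, -0.9, 0, 0, 0.6, 0, -0.9, 0, 0, 0.6, 0, -0.9, 0])

```text
time: 17.78
tool_pos: [0.4762, 0.1395, 0.0847]
tool_rot: [0.617, 0.345, 0.617, -0.345]
contact_force: [0.1, -1.8, 0.1]
gripper_width: 0.296
```

```bash
python3 tq.py; python3 go.py .48 .13 .08
```

```text
t 17.78 z 0.0847 heading -58.45 bearing -57.88 d 0.199 F along/side/z 1.64 -0.85 0.12 Mz 0.204 torque about plug 0.38 w 0.296
17.7833 [0.4762 0.1395 0.0847] jaw 31.55 [ 0.14 -0.15  2.02 -0.    1.27 -0.42] F [ 0.13 -1.85  0.12] M [-0.69 -0.2   0.2 ] 0.296
tilt [ 1.e-04 -5.e-04 -1.e+00] shift cm [ 0.47 -0.17  1.01]
```

Call:
carry_out(moves=[0, 0, -0.6, 0.01, -0.03, 0, 0, -0.6, 0.01, -0.03, 0, -0.1, -0.6, 0.01, -0.03])

```text
time: 18.03
tool_pos: [0.4714, 0.1361, 0.0859]
tool_rot: [0.622, 0.337, 0.622, -0.336]
contact_force: [1.9, -3.2, -4.2]
gripper_width: 0.297
```

```bash
python3 tq.py; python3 go.py .48 .13 .08
```

```text
t 18.03 z 0.0859 heading -56.81 bearing -56.19 d 0.1987 F along/side/z 3.75 -0.17 -4.16 Mz 0.206 torque about plug 0.25 w 0.297
18.0333 [0.4714 0.1361 0.0859] jaw 33.19 [ 0.13 -0.17  2.03 -0.    1.28 -0.45] F [ 1.91 -3.23 -4.16] M [-0.54 -0.44  0.21] 0.297
tilt [ 8.e-04 -0.e+00 -1.e+00] shift cm [0.59 0.38 0.98]
```

Call:
carry_out(moves=[0, 0, -0.6, 0.1, -0.03, 0, 0, -0.6, 0.1, -0.03, 0, 0, -0.6, 0.1, -0.03])

```text
time: 18.28
tool_pos: [0.4665, 0.1325, 0.0855]
tool_rot: [0.627, 0.328, 0.627, -0.327]
contact_force: [2.4, -0.8, -5.1]
gripper_width: 0.29
```

```bash
python3 tq.py; python3 go.py .48 .13 .08
```

```text
t 18.28 z 0.0855 heading -55.13 bearing -54.43 d 0.1985 F along/side/z 2.03 1.5 -5.11 Mz 0.243 torque about plug -0.05 w 0.29
18.2833 [0.4665 0.1325 0.0855] jaw 34.87 [ 0.12 -0.18  2.04  0.    1.28 -0.49] F [ 2.39 -0.81 -5.11] M [ 0.14 -0.18  0.24] 0.29
tilt [-4.0e-04  1.2e-03 -1.0e+00] shift cm [0.55 0.96 0.98]
```

Call:
carry_out(moves=[0, -0.2, 0, 0.05, 0, 0, -0.4, 0, 0.05, 0, 0, -0.6, 0, 0.05, 0, 0, -0.6, 0, 0.05, 0])

```text
time: 18.62
tool_pos: [0.4672, 0.1312, 0.092]
tool_rot: [0.627, 0.327, 0.627, -0.327]
contact_force: [4.1, -4.0, -9.4]
gripper_width: 0.296
```

```bash
python3 tq.py; python3 go.py .48 .13 .08;python3 - <<'E'
from h import *
im=imaging.grab_frame('side')[:,:,::-1]
c=cv2.resize(im[165:220,285:355],None,fx=10,fy=10,interpolation=cv2.INTER_CUBIC).astype(float)
cv2.imwrite('pics/sq9.png',np.clip(255*(c/255)**.6,0,255).astype(np.uint8))
E
```

```text
t 18.62 z 0.092 heading -55.1 bearing -54.38 d 0.197 F along/side/z 5.62 1.1 -9.36 Mz 0.262 torque about plug 0.06 w 0.296
18.6167 [0.4672 0.1312 0.092 ] jaw 34.9 [ 0.12 -0.19  2.04 -0.    1.29 -0.49] F [ 4.12 -3.98 -9.36] M [-0.12 -0.26  0.26] 0.296
tilt [ 3.0e-04 -1.1e-03 -1.0e+00] shift cm [1.2  0.98 0.82]
```

View pics/sq9.png

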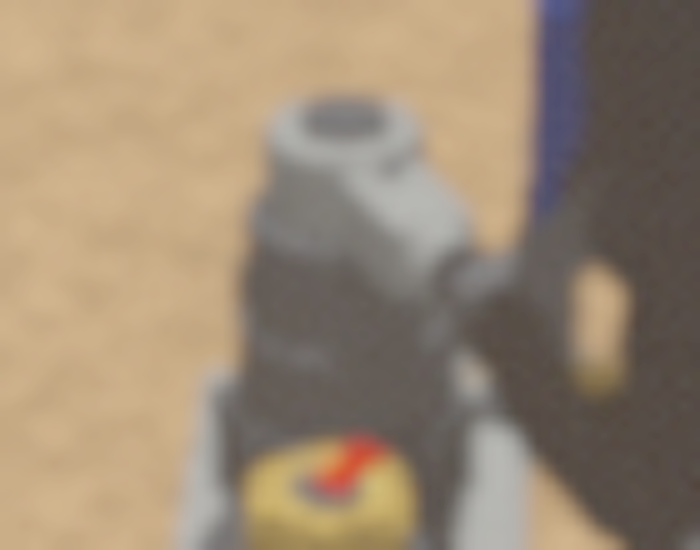

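Call:
carry_out(moves=[0, 0, 0, 0.2, 0, 0, -0.2, 0, 0.3, 0, 0, -0.4, 0, 0.4, 0, 0, -0.4, 0, 0.4, 0])

```text
time: 19.0
tool_pos: [0.4685, 0.1294, 0.0963]
tool_rot: [0.626, 0.327, 0.628, -0.327]
contact_force: [-2.0, 4.2, -5.4]
gripper_width: 0.293
```

```bash
python3 tq.py; python3 go.py .48 .13 .08;python3 - <<'E'
from h import *
im=imaging.grab_frame('side')[:,:,::-1]
c=cv2.resize(im[165:220,285:355],None,fx=10,fy=10,interpolation=cv2.INTER_CUBIC).astype(float)
cv2.imwrite('pics/sq10.png',np.clip(255*(c/255)**.6,0,255).astype(np.uint8))
E
```

```text
t 19.0 z 0.0963 heading -55.08 bearing -54.39 d 0.1949 F along/side/z -4.6 0.81 -5.42 Mz 0.154 torque about plug -0.02 w 0.293
19.0 [0.4685 0.1294 0.0963] jaw 34.92 [ 0.11 -0.19  2.03  0.    1.3  -0.5 ] F [-1.97  4.24 -5.42] M [1.18 0.85 0.15] 0.293
tilt [-0.0021  0.0023 -1.    ] shift cm [1.63 0.97 0.62]
```

View pics/sq10.png

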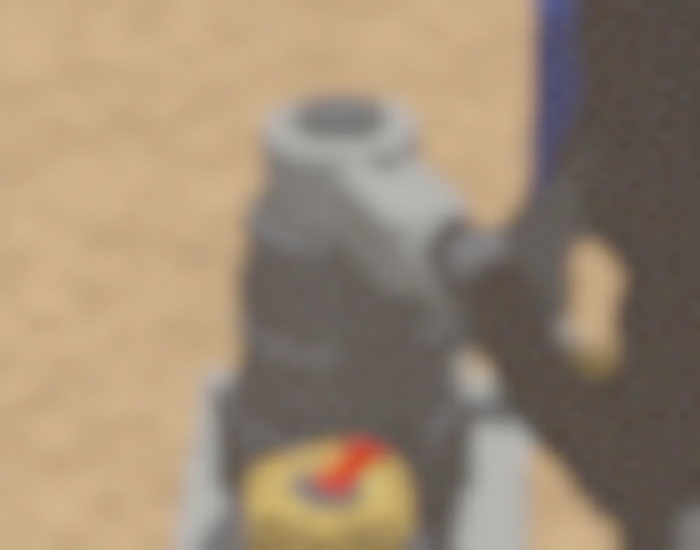

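Call:
carry_out(moves=[0, -0.1, 0, -0.2, 0, 0, -0.2, 0.3, -0.2, 0.015, 0, -0.4, -0.3, -0.2, -0.015, 0, -0.5, 0, -0.2, 0, 0, -0.5, 0, -0.2, 0])

```text
time: 19.47
tool_pos: [0.4691, 0.1301, 0.1017]
tool_rot: [0.627, 0.328, 0.626, -0.327]
contact_force: [0.3, 0.0, -6.2]
gripper_width: 0.289
```

```bash
python3 tq.py; python3 go.py .48 .13 .08;python3 - <<'E'
from h import *
im=imaging.grab_frame('side')[:,:,::-1]
c=cv2.resize(im[165:220,285:355],None,fx=10,fy=10,interpolation=cv2.INTER_CUBIC).astype(float)
cv2.imwrite('pics/sq11.png',np.clip(255*(c/255)**.6,0,255).astype(np.uint8))
E
```

```text
t 19.47 z 0.1017 heading -55.18 bearing -54.64 d 0.1951 F along/side/z 0.17 0.26 -6.16 Mz -0.0 torque about plug -0.05 w 0.289
19.4667 [0.4691 0.1301 0.1017] jaw 34.82 [ 0.12 -0.2   2.03 -0.    1.31 -0.49] F [ 0.32  0.01 -6.16] M [ 0.31  0.24 -0.  ] 0.289
tilt [ 1.8e-03 -1.0e-04 -1.0e+00] shift cm [2.17 0.89 0.63]
```

View pics/sq11.png

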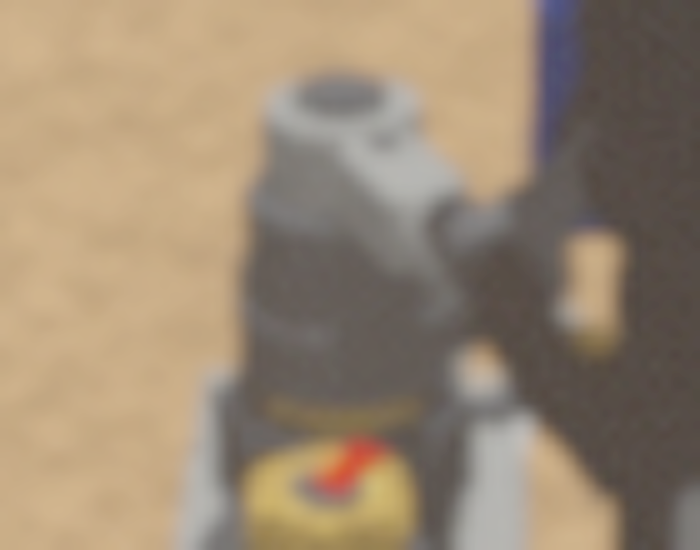

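Call:
carry_out(moves=[0, -0.3, 0, 0, 0, 0, -0.6, 0, 0, 0, 0, -0.9, 0, 0, 0, 0, -0.9, 0, 0, 0])

```text
time: 19.85
tool_pos: [0.4699, 0.1279, 0.1106]
tool_rot: [0.629, 0.326, 0.625, -0.328]
contact_force: [6.9, -8.6, -10.2]
gripper_width: 0.292
```

```bash
python3 tq.py
```

```text
t 19.85 z 0.1106 heading -55.1 bearing -54.45 d 0.1929 F along/side/z 10.99 0.78 -10.24 Mz 0.089 torque about plug -0.04 w 0.292
```

Call:
carry_out(moves=[0, 0, 0, 0.2, 0, 0, 0, 0.3, 0.3, 0.015, 0, -0.2, -0.3, 0.3, -0.015, 0, -0.3, 0, 0.25, 0, 0, -0.3, 0, 0.25, 0])

```text
time: 20.27
tool_pos: [0.4705, 0.1276, 0.1133]
tool_rot: [0.627, 0.327, 0.626, -0.328]
contact_force: [2.6, -4.5, -8.2]
gripper_width: 0.294
```

```bash
python3 tq.py; python3 go.py .48 .13 .08;python3 - <<'E'
from h import *
im=imaging.grab_frame('side')[:,:,::-1]
c=cv2.resize(im[155:215,285:355],None,fx=10,fy=10,interpolation=cv2.INTER_CUBIC).astype(float)
cv2.imwrite('pics/sq12.png',np.clip(255*(c/255)**.6,0,255).astype(np.uint8))
E
```

```text
t 20.27 z 0.1133 heading -55.2 bearing -54.55 d 0.1923 F along/side/z 5.24 -0.43 -8.2 Mz 0.036 torque about plug 0.13 w 0.294
20.2667 [0.4705 0.1276 0.1133] jaw 34.8 [ 0.11 -0.21  2.02 -0.    1.33 -0.49] F [ 2.64 -4.55 -8.2 ] M [-0.22 -0.21  0.04] 0.294
tilt [ 0.0017 -0.0013 -1.    ] shift cm [3.33 0.91 0.34]
```

View pics/sq12.png

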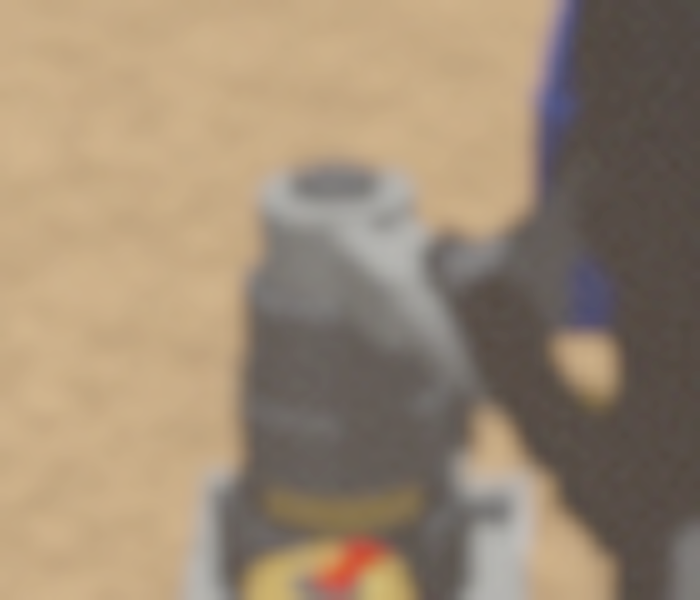

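Call:
carry_out(moves=[0, 0, 0, 0.3, 0, 0, -0.1, 0.3, 0.5, 0.015, 0, -0.3, -0.3, 0.5, -0.015, 0, -0.5, 0.2, 0.4, 0.01, 0, -0.5, 0, 0.4, 0])

```text
time: 20.73
tool_pos: [0.4726, 0.1254, 0.1186]
tool_rot: [0.627, 0.328, 0.627, -0.327]
contact_force: [0.3, 0.2, -6.0]
gripper_width: 0.297
```

```bash
python3 tq.py; python3 go.py .48 .13 .08;python3 - <<'E'
from h import *
im=imaging.grab_frame('side')[:,:,::-1]
c=cv2.resize(im[145:215,285:355],None,fx=8,fy=8,interpolation=cv2.INTER_CUBIC).astype(float)
cv2.imwrite('pics/sq13.png',np.clip(255*(c/255)**.6,0,255).astype(np.uint8))
E
```

```text
t 20.73 z 0.1186 heading -55.11 bearing -54.68 d 0.1892 F along/side/z -0.0 0.34 -5.97 Mz 0.013 torque about plug -0.05 w 0.297
20.7333 [0.4726 0.1254 0.1186] jaw 34.89 [ 0.11 -0.21  2.01  0.    1.34 -0.5 ] F [ 0.28  0.2  -5.97] M [0.45 0.23 0.01] 0.297
tilt [ 9.e-04  1.e-03 -1.e+00] shift cm [3.86 0.86 0.05]
```

View pics/sq13.png

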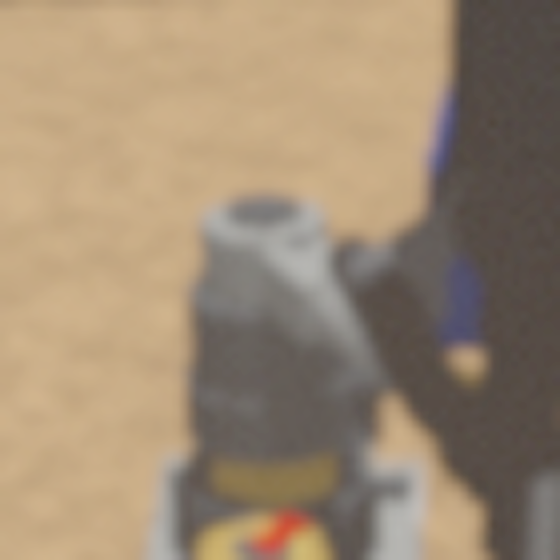

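Call:
carry_out(moves=[0, -0.3, 0, 0.05, 0, 0, -0.6, 0, 0.1, 0, 0, -0.6, 0, 0.1, 0])

```text
time: 21.03
tool_pos: [0.473, 0.1239, 0.1249]
tool_rot: [0.627, 0.327, 0.627, -0.327]
contact_force: [0.7, -0.7, -6.2]
gripper_width: 0.298
```

```bash
python3 tq.py
```

```text
t 21.03 z 0.1249 heading -55.06 bearing -54.51 d 0.1878 F along/side/z 0.96 0.23 -6.21 Mz -0.038 torque about plug -0.08 w 0.298
```

Call:
carry_out(moves=[0, -0.4, 0, 0, 0, 0, -0.8, 0, 0, 0, 0, -1.2, 0, 0, 0, 0, -2, 0, 0, 0, 0, -2, 0, 0, 0])

```text
time: 21.45
tool_pos: [0.4737, 0.124, 0.1464]
tool_rot: [0.628, 0.327, 0.626, -0.326]
contact_force: [1.1, -0.2, -6.0]
gripper_width: 0.292
```

```bash
python3 tq.py
python3 - <<'E'
from h import *
t=imaging.grab_frame('top')[:,:,::-1]
im=imaging.grab_frame('side')[:,:,::-1]
cv2.imwrite('pics/t14.png',cv2.resize(t[120:250,210:370],None,fx=4.5,fy=4.5,interpolation=cv2.INTER_CUBIC))
cv2.imwrite('pics/s14.png',cv2.resize(im[90:260,240:420],None,fx=4,fy=3.5,interpolation=cv2.INTER_CUBIC))
E
```

```text
t 21.45 z 0.1464 heading -55.05 bearing -54.71 d 0.1875 F along/side/z 0.79 0.82 -5.97 Mz 0.053 torque about plug -0.1 w 0.292
```

View pics/t14.png

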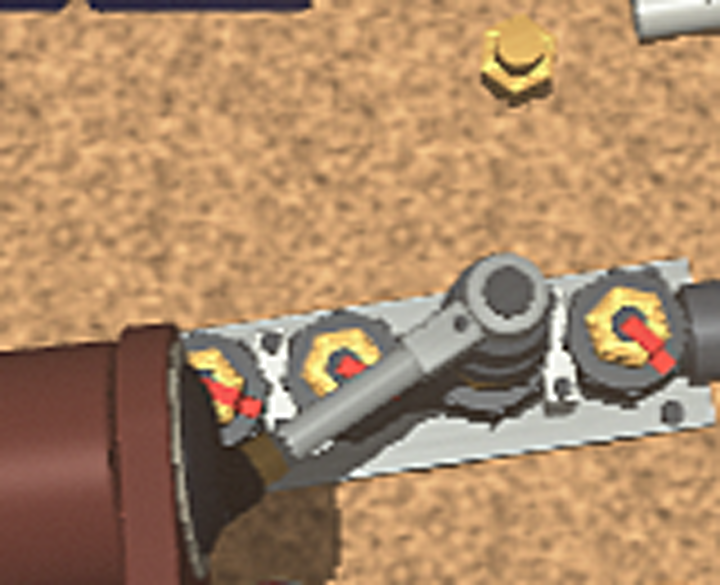

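View pics/s14.png

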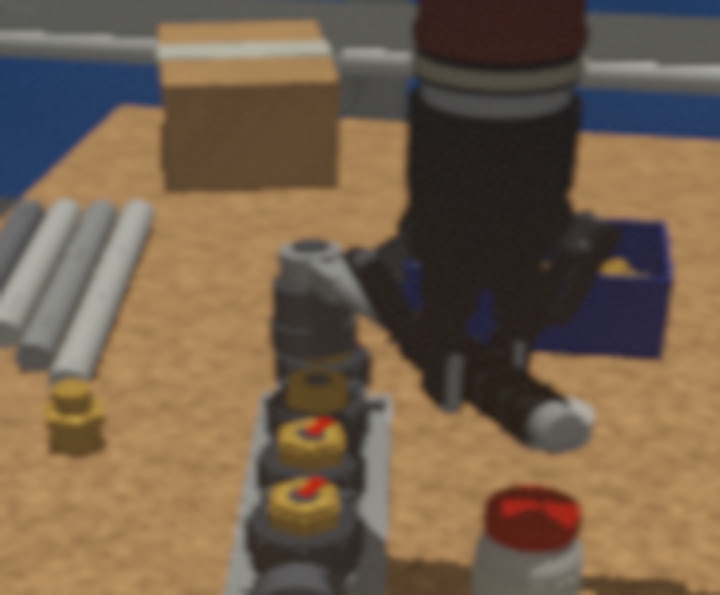

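Call:
carry_out(moves=[0, -1.5, 0, 0, 0, 0, -3, 0, 0, 0, 0, -4, 0, 0, 0, 0, -5, 0, 0, 0, 0, -5, 0, 0, 0, 0, -5, 0, 0, 0])

```text
time: 22.05
tool_pos: [0.4727, 0.124, 0.1945]
tool_rot: [0.627, 0.327, 0.627, -0.327]
contact_force: [0.4, -0.2, -6.5]
gripper_width: 0.29
```

```bash
python3 tq.py; python3 go.py .4742 .3279 .1964
python3 - <<'E'
from h import *
t=imaging.grab_frame('top')[:,:,::-1]
im=imaging.grab_frame('side')[:,:,::-1]
cv2.imwrite('pics/t15.png',cv2.resize(t[140:220,280:360],None,fx=7,fy=7,interpolation=cv2.INTER_CUBIC))
cv2.imwrite('pics/s15.png',cv2.resize(im[90:190,280:380],None,fx=6,fy=6,interpolation=cv2.INTER_CUBIC))
E
```

```text
t 22.05 z 0.1945 heading -55.05 bearing -54.46 d 0.188 F along/side/z 0.37 0.2 -6.48 Mz 0.034 torque about plug -0.0 w 0.29
22.05 [0.4727 0.124  0.1945] jaw 34.95 [ 0.1  -0.28  1.93  0.    1.48 -0.51] F [ 0.38 -0.19 -6.48] M [0.36 0.28 0.03] 0.29
tilt [ 1.1e-03  2.0e-04 -1.0e+00] shift cm [ -0.19  11.8  -16.63]
```

View pics/t15.png

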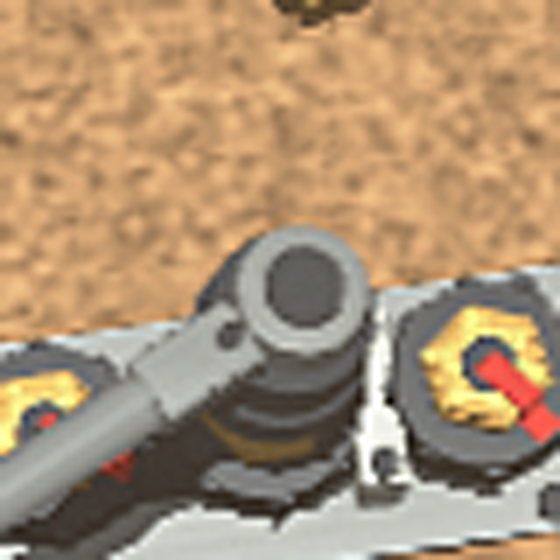

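View pics/s15.png

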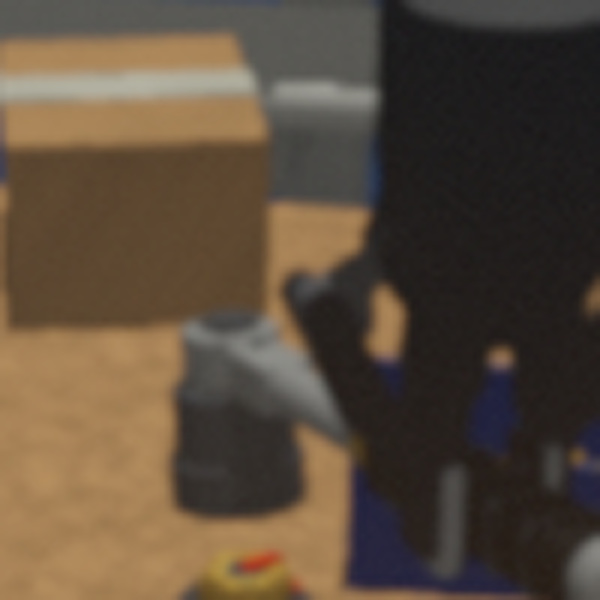

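Run:
```python
from h import *
h,e=tri(ray('top',(322.9,180.7)),ray('side',(318.4,143.8))); print(h,e)
h+=[.0015,.0015,0]  # cameras -> tool frame bias approx
p=np.array([.4727,.124]); v=h[:2]-p; print('dist',np.hypot(*v),'bearing',np.degrees(np.arctan2(v[1],v[0])))
# level head top z at this tool z: rest .0858 at .0292(.027..)
print('droop',(.0858+.1945-.0280-h[2]))
```

```text
[ 0.58427271 -0.03800495  0.2227287 ] 2.0727050631813944e-05
dist 0.19633460460732444 bearing -54.83602823786077
droop 0.029571301108377884
```

Call:
carry_out(moves=[0, 0, 0.5, -0.7, -0.04, 0, 0, 1.5, -2.3, -0.12, 0, 0, 2.5, -3.8, -0.2, 0, 0, 3.5, -5.4, -0.29, 0, 0, 4.6, -7, -0.38, 0, 0, 5.6, -8.6, -0.47, 0, 0, 6.7, -10.2, -0.56, 0, 0, 7.8, -11.9, -0.65, 0, 0, 8.9, -13.6, -0.74, 0, 0, 10, -15.3, -0.82, 0, 0, 10.8, -16.5, -0.88, 0, 0, 11.2, -17.1, -0.913])

```text
time: 23.15
tool_pos: [0.4651, 0.3302, 0.1927]
tool_rot: [0.706, 0.015, 0.708, -0.015]
contact_force: [0.6, 0.4, -6.5]
gripper_width: 0.292
```

Call:
carry_out(moves=[0, 0, 0, 0, 0, 0, 0, 0, 0, 0])

```text
time: 23.32
tool_pos: [0.4657, 0.328, 0.1931]
tool_rot: [0.706, 0.016, 0.707, -0.017]
contact_force: [0.6, 0.3, -6.0]
gripper_width: 0.296
```

```bash
python3 go.py .4665 .3283 .1945
python3 - <<'E'
from h import *
t=imaging.grab_frame('top')[:,:,::-1]
im=imaging.grab_frame('side')[:,:,::-1]
cv2.imwrite('pics/t16.png',cv2.resize(t[100:310,90:230],None,fx=2.8,fy=2.8,interpolation=cv2.INTER_CUBIC))
cv2.imwrite('pics/s16.png',cv2.resize(im[130:390,180:440],None,fx=2.3,fy=2.3,interpolation=cv2.INTER_CUBIC))
E
```

```text
23.3167 [0.4657 0.328  0.1931] jaw 87.27 [ 0.48 -0.07  1.75 -0.    1.46 -1.04] F [ 0.56  0.3  -6.02] M [-0.01  0.44  0.01] 0.296
tilt [-0.0014 -0.0016 -1.    ] shift cm [-0.14  0.03  0.07]
```

View pics/t16.png

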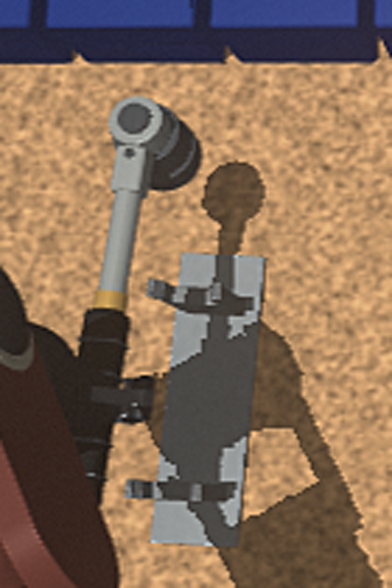

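View pics/s16.png

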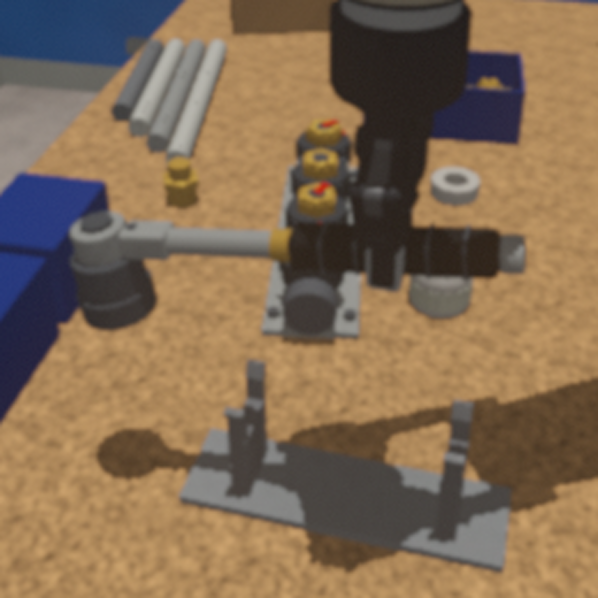

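Call:
carry_out(moves=[0, 2, 0, 0, 0, 0, 4, 0, 0, 0, 0, 6, 0, 0, 0, 0, 8, 0, 0, 0, 0, 9.5, 0, 0, 0, 0, 11, 0, 0, 0, 0, 11.8, 0, 0, 0, 0, 11.8, 0, 0, 0, 0, 11.8, 0, 0, 0])

```text
time: 24.17
tool_pos: [0.4663, 0.3277, 0.0761]
tool_rot: [0.707, 0.017, 0.707, -0.017]
contact_force: [-0.0, 0.5, -5.7]
gripper_width: 0.296
```

```bash
python3 go.py .4665 .3283 .0292
python3 - <<'E'
from h import *
t=imaging.grab_frame('top')[:,:,::-1]
im=imaging.grab_frame('side')[:,:,::-1]
cv2.imwrite('pics/t17.png',cv2.resize(t[120:310,100:240],None,fx=3,fy=3,interpolation=cv2.INTER_CUBIC))
cv2.imwrite('pics/s17.png',cv2.resize(im[180:390,190:430],None,fx=2.7,fy=2.7,interpolation=cv2.INTER_CUBIC))
E
```

```text
24.1667 [0.4663 0.3277 0.0761] jaw 87.21 [ 0.48  0.04  1.85 -0.    1.25 -1.04] F [-0.03  0.48 -5.71] M [ 0.02  0.46 -0.03] 0.296
tilt [-2.e-04 -3.e-04 -1.e+00] shift cm [4.69 0.06 0.01]
```

View pics/t17.png

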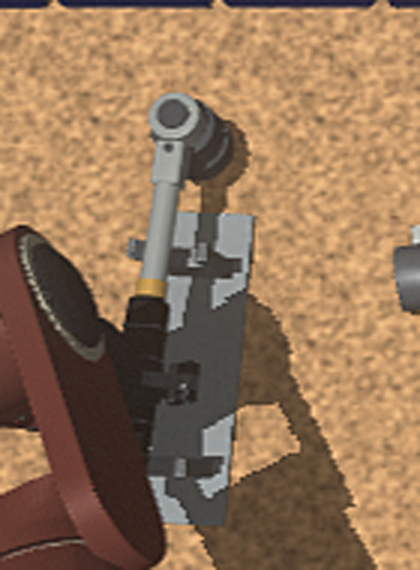

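View pics/s17.png

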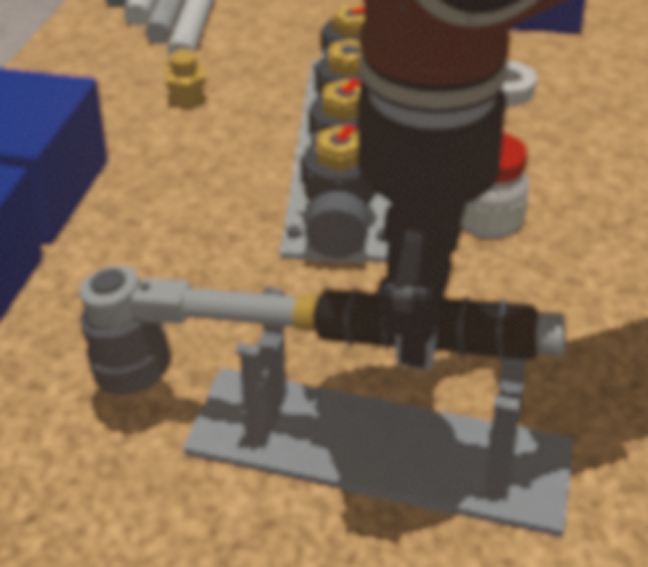

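Call:
carry_out(moves=[0, 1, 0, 0, 0, 0, 1.7, 0, 0, 0, 0, 2.4, 0, 0, 0, 0, 2.9, 0, 0, 0, 0, 2.9, 0, 0, 0])

```text
time: 24.68
tool_pos: [0.4654, 0.3278, 0.0454]
tool_rot: [0.706, 0.016, 0.708, -0.017]
contact_force: [-1.0, 0.3, -5.2]
gripper_width: 0.291
```

```bash
python3 go.py .4665 .3283 .0292
```

```text
24.6833 [0.4654 0.3278 0.0454] jaw 87.27 [ 0.48  0.08  1.87 -0.    1.2  -1.04] F [-0.98  0.27 -5.19] M [-0.    0.46 -0.03] 0.291
tilt [-0.0018 -0.0011 -1.    ] shift cm [1.62 0.05 0.11]
```

Call:
carry_out(moves=[0, 0.3, 0, 0, 0, 0, 0.6, 0, 0, 0, 0, 0.9, 0, 0, 0, 0, 0.9, 0, 0, 0])

```text
time: 25.02
tool_pos: [0.468, 0.3292, 0.0399]
tool_rot: [0.708, 0.017, 0.705, -0.016]
contact_force: [-1.9, 0.3, 3.1]
gripper_width: 0.291
```

```bash
python3 go.py .4665 .3283 .0292;python3 - <<'E'
from h import *
im=imaging.grab_frame('side')[:,:,::-1]
cv2.imwrite('pics/s18.png',cv2.resize(im[180:390,190:430],None,fx=2.7,fy=2.7,interpolation=cv2.INTER_CUBIC))
E
```

```text
25.0167 [0.468  0.3292 0.0399] jaw 87.28 [ 0.48  0.09  1.87 -0.    1.18 -1.04] F [-1.92  0.34  3.1 ] M [-0.03 -0.2  -0.06] 0.291
tilt [ 0.0044  0.0018 -1.    ] shift cm [ 1.07 -0.1  -0.16]
```

View pics/s18.png

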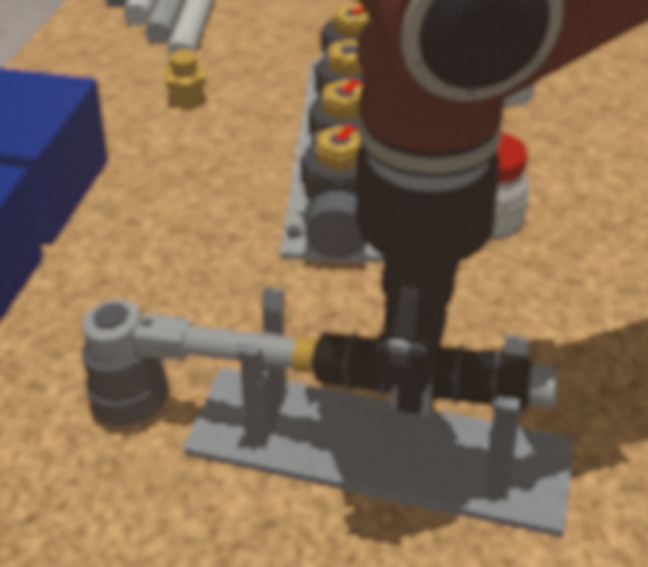

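Call:
carry_out(moves=[0, 0.3, 0, 0, 0, 0, 0.6, 0, 0, 0, 0, 0.8, 0, 0, 0, 0, 0.8, 0, 0, 0])

```text
time: 25.4
tool_pos: [0.4671, 0.3291, 0.0314]
tool_rot: [0.708, 0.017, 0.706, -0.016]
contact_force: [-3.9, 0.0, 5.4]
gripper_width: 0.293
```

```bash
python3 go.py .4665 .3283 .0292
```

```text
25.4 [0.4671 0.3291 0.0314] jaw 87.28 [ 0.48  0.1   1.87  0.    1.17 -1.04] F [-3.86  0.05  5.36] M [0.04 0.05 0.02] 0.293
tilt [ 0.002   0.0016 -1.    ] shift cm [ 0.22 -0.09 -0.05]
```

Call:
carry_out(moves=[0.4, 0.1, 0, 0, 0, 0.5, 0.1, 0, 0, 0, 0.6, 0.1, 0, 0, 0, 0.8, 0.1, 0, 0, 0, 1, 0.1, 0, 0, 0, 1, 0.1, 0, 0, 0, 1, 0.1, 0, 0, 0, 1, 0.1, 0, 0, 0])

```text
time: 26.07
tool_pos: [0.4662, 0.3282, 0.0289]
tool_rot: [0.707, 0.017, 0.707, -0.017]
contact_force: [0.9, -0.2, -0.2]
gripper_width: 1.0
```

```bash
python3 go.py .4665 .3283 .2;python3 - <<'E'
from h import *
im=imaging.grab_frame('side')[:,:,::-1]
cv2.imwrite('pics/s19.png',cv2.resize(im[180:390,190:430],None,fx=2.7,fy=2.7,interpolation=cv2.INTER_CUBIC))
E
```

```text
26.0667 [0.4662 0.3282 0.0289] jaw 87.26 [ 0.48  0.1   1.88 -0.    1.17 -1.04] F [ 0.87 -0.23 -0.25] M [0.03 0.01 0.01] 1.0
tilt [-1.e-04 -1.e-04 -1.e+00] shift cm [-1.711e+01  1.000e-02  3.000e-02]
```

View pics/s19.png

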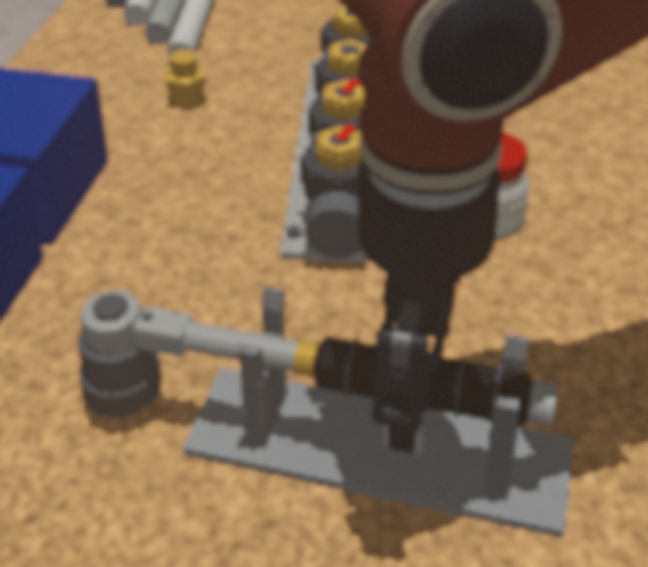

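Lies in the rest. Rise straight up and inspect.

Call:
carry_out(moves=[1, -1, 0, 0, 0, 1, -3, 0, 0, 0, 1, -6, 0, 0, 0, 1, -9, 0, 0, 0, 1, -12, 0, 0, 0, 1, -15, 0, 2, 0, 1, -17, 0, 6, 0, 1, -17.5, 0, 9, 0, 1, -17.5, 0, 9, 0, 1, -17.5, 0, 9, 0])

```text
time: 26.95
tool_pos: [0.5576, 0.3237, 0.2052]
tool_rot: [0.707, 0.018, 0.706, -0.017]
contact_force: [-0.5, 0.3, 0.9]
gripper_width: 0.997
```

```bash
python3 go.py .56 .32 .2
python3 - <<'E'
from h import *
i=imaging.camera_info('wrist'); im=imaging.grab_frame('wrist'); np.savez('wr3.npz',im=im,**i)
a=cv2.resize(im[0:170,280:365,::-1],None,fx=3.5,fy=3.5,interpolation=cv2.INTER_CUBIC)
b=cv2.resize(im[215:300,280:360,::-1],None,fx=5,fy=5,interpolation=cv2.INTER_CUBIC)
o=np.zeros((595,703,3),np.uint8); o[:a.shape[0],:a.shape[1]]=a; o[:b.shape[0],-b.shape[1]:]=b
cv2.imwrite('pics/w20.png',o)
im=imaging.grab_frame('side')[:,:,::-1]
cv2.imwrite('pics/s20.png',cv2.resize(im[150:390,200:440],None,fx=2.5,fy=2.5,interpolation=cv2.INTER_CUBIC))
t=imaging.grab_frame('top')[:,:,::-1]; cv2.imwrite('pics/t20.png',t)
E
```

```text
26.95 [0.5576 0.3237 0.2052] jaw 87.18 [ 0.41  0.1   1.57  0.    1.48 -1.11] F [-0.48  0.32  0.88] M [ 0.02  0.01 -0.03] 0.997
tilt [ 1.1e-03  6.0e-04 -1.0e+00] shift cm [ 0.52 -0.36  0.26]
```

View pics/w20.png

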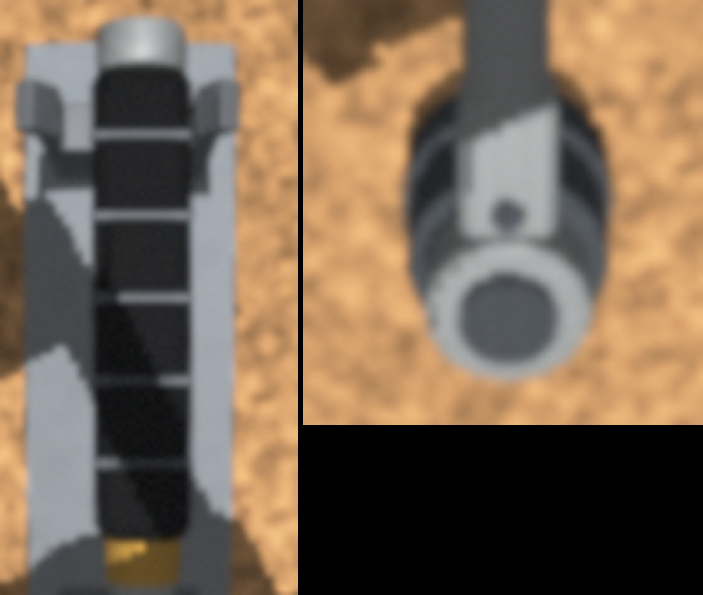

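View pics/s20.png

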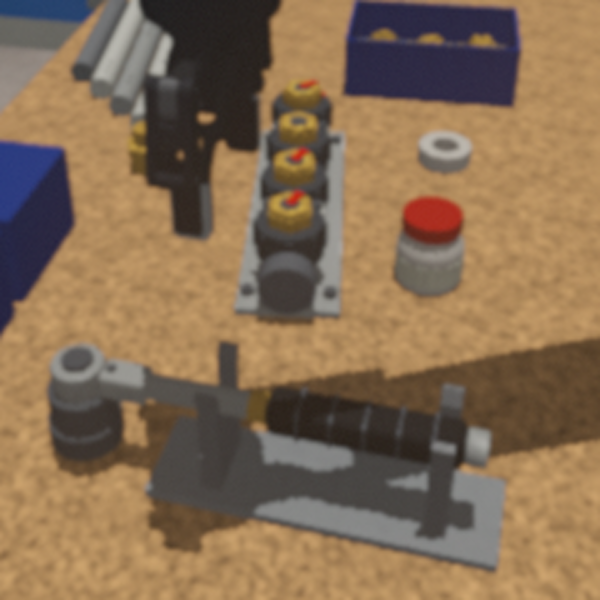

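View pics/t20.png

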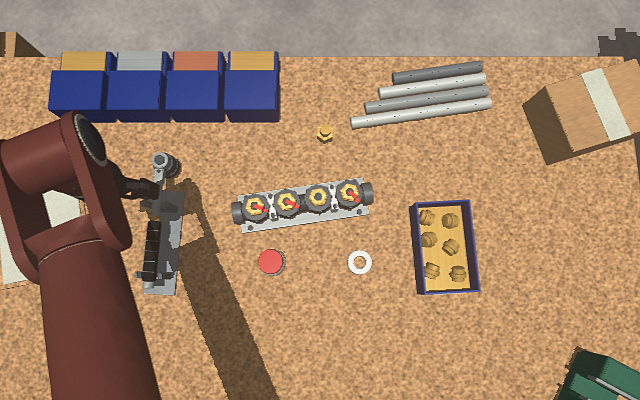

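Run:
```python
from h import *
d=np.load('wr3.npz'); i={k:d[k] for k in 'KRt'}
w=lambda X,Y:(280+(X+.5)/3.5-.5,(Y+.5)/3.5-.5)
m=onz('wrist',w(142,297),.087,i);f=onz('wrist',w(143,463),.087,i);r=onz('wrist',w(142,133),.087,i)
print(r,m,f,'heading',np.degrees(np.arctan2(*(f-r)[[1,0]])))
h=onz('wrist',(280+(507-303+.5)/5-.5,215+315.5/5-.5),.09,i);p=onz('wrist',(280+(508-303+.5)/5-.5,215+213.5/5-.5),.088,i)
print('head',h,'mid->head heading',np.degrees(np.arctan2(*(h-m)[[1,0]])),'pin->head',np.degrees(np.arctan2(*(h-p)[[1,0]])))
print('tilt check head (top px vs rest)',)
s=status.state(); print(s['contact_force'],s['time'])
```

```text
[0.41989762 0.33310816 0.087     ] [0.46381365 0.33094938 0.087     ] [0.50763903 0.32907047 0.087     ] heading -2.6347819657319462
head [0.66069452 0.32160187 0.09      ] mid->head heading -2.718248831598233 pin->head -3.2462928350988496
tilt check head (top px vs rest)
[-1.13505006 -0.34735844 -0.10456416] 27.1
```

```bash
python3 -c "
from plant import workorder
print(workorder.job_done())"
```

```text
the job is handed in; nothing more can be done
None
```

The job is done and handed in at about 27 s. The wrench tightened the unstriped plug, broke over once, and is back in its rest. No verdict came back, so what follows is from my own readings.

**Tightening:** The socket went fully down over the unstriped plug, third port from the rest side. The plug turned about 0.55–0.6 rad clockwise before it seated. Torque peaked near 2.0 N m and then fell to about 1.2 N m. That puts the hinge bend at roughly 0.1–0.13 rad by estimate from the torque drop and heading change, inside the 0.045 to 0.245 rad limits. I stopped there and let the handle straighten.

**Last checks:**
- The wrench lies about 3 mm from its original place, in line with the rest to about 0.1°, with the hinge straight.
- The robot is clear of everything.
- The jar, tape reel and nipple look unmoved.

**What went wrong or disagreed:**
- **First grasp missed:** the jaws closed above the handle. The cameras put the fingertips about 38 mm farther back than `manip.tcp_to_tips` says. I corrected for that and regrasped.
- **First lift-off jammed:** the socket stuck on the plug and the tool saw about 42 N along the handle and 30 N vertically. I could not measure the wrench's force on the manifold, so I can't rule out that it passed 45 N then. I went back down, took off the leftover torque and worked it free in small steps.
- **Handle slipped in the jaws:** it drooped about 0.15 rad during that lift and levelled out again when laid in the rest.

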